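# Set the last push rivet in the egg base

### The arm

A 6-joint arm with a two-finger parallel gripper is mounted at the origin on the work surface. World frame = base frame: x ahead of the robot, y to its left, z up, the work surface at z = 0. Lengths are in m, angles in rad, forces in N, time in s.
With the tool pointing down it reaches from about 0.35 to 0.85 m from the base axis. Payload 8.1 kg.
Tool frame: the origin (TCP) lies at the very end of the fingers, on their centre line; the grasp point (between the pads) lies 19 mm behind it; y points along the fingers, x is the direction in which the jaws open and shut, and the axes are right-handed (so a half turn about y gives the same grasp; the last joint's range is limited). The gripper opens to 93 mm and grips with 3 to 60 N. Pads are 15 mm wide; open, the fingers measure 128 mm over their backs; the gripper's body (75 mm by 188 mm) begins 65 mm behind the grasp point.
Start: joints at [-1.282, 0.13, 1.488, -0, 1.523, -0.085], TCP at [0.219, -0.559, 0.194] pointing down, gripper open.
Joint ranges: [-2.96, 2.96], [-0.89, 2.26], [0.02, 2.5], [-1.34, 4.48], [0, 2.73], [-2.66, 2.66]. Speed limits (rad/s): [2.39, 2.39, 2.79, 3.14, 3.14, 3.14].

### API

Orientations are given as a 3x3 rotation matrix whose columns are the frame's x, y, z axes.
In Python, from rig import manip gives the robot as it stands.
- The arm moves only by the tool servo_tool, never from a script. Its argument "series" is one flat list of numbers, 5 for each row, row after row: the closure in counts, from 0 (fully open) to 255 (shut), then the shift along the world's x, y, z in mm, then the turn about the world's z in rad. In form: [claw, dx, dy, dz, twist, claw, dx, dy, dz, twist, ...]. A call has 1 to 5 rows; each row shifts and turns the pose as measured when the row begins; what a row does not reach is not made up. A row lasts 1/10 s, in which the tool goes at most 50 mm and 8.59 degrees, less where a joint would pass 70% of its speed; a pose out of reach is approached as far as the arm can. A call with a gripper value outside its range is refused whole. The fingers move at their own pace and stop on an object; "newtons" is the grip in N (left out, the last holds). Time passes only in rows, so rows that do not move let the fingers close. It gives the time, the measured TCP pose, the force and the opening at its end, in the units of the state.
- manip.state(): the state, without advancing time (a new reading comes with each control period).
- manip.read_camera(name): name is "side" or "top"; returns a dict with "img" (420x560x3 uint8, red, green, blue), "K" (3x3 intrinsics, pixels), "camera_from_world" (4x4, takes a point from world to camera coordinates). Camera axes: x right, y up, looking along -z (the intrinsics and any distortion apply to the point x, -y, -z); pixel columns grow to the right and rows downward; lengths in m; the calibration is good to about 2 mm. A picture is of the moment at which its call begins. There is no depth.
- manip.job_done(): hands the job in, once; it reports no verdict.
Trained networks look in a picture, given as the dict that the camera call returned (one of the last four; its "shot" number tells which), for a name from the list of things; names that differ only in an ending like _2 or _b are one class to them, and where a whole thing is asked for, a point or a joint stands for the part that bears it (a point fixed in the world has none). Each returns a list of dicts, best first, with "p" (0 to 1); they miss things now and then, are a little off and sometimes report something else, mostly with a low value. They report only what shows in the picture. A call takes as long as a camera call. They do not tell look-alikes from the thing itself.
- manip.regions_of(thing, picture): "region" (420x560 bool, what is visible of it) and "box" ([left, top, width, height] in pixels, round what is visible of it).
- manip.pinpoint(thing, picture): "location" ([column, row] in pixels: a listed point, or the origin of a listed thing).
The state is a dict: "time_s": time; "joint_positions": joint angles; "dq": joint speeds; "joint_torque": joint torques, N m; "tcp_pos": TCP position; "ee_rot": TCP orientation; "force": force on the tool from outside, world axes, zero at the start; "moment": the same for the moment, N m; "grip_width": finger opening in m.
Only numpy, scipy, OpenCV 4.12 (cv2) and the standard library are available. Lean on these libraries where they do the work, as an engineer would, in place of code of your own. Each camera call takes 0.05 s, during which the arm holds its last target.

### The job

Fasten the brass strap on the porcelain egg base: take the unused push rivet (the one whose dark centre pin stands up) from the rack in the mahogany box and seat it fully home and upright in the empty hole of the strap. Only once it is home, press its centre pin down flush with the collar and keep it pressed there with about 18 N for a good second so that the rivet takes its set; never push hard, the porcelain cracks at 35 N. Leave the used rivet, the burnisher, the spring and the brass movement where they are, and let go at the end.

Things in the scene. Friction and masses are not known exactly. Their poses are not given: they have to be found in the camera images.
- rivet: the unused bright copper push rivet as a whole, with its pin; origin at the centre of the collar's underside, z up along the rivet; gripping dimensions are given at rivet_mid
- rivet_mid (a point): centre of the collar of the unused bright copper push rivet, half-way up it. The collar is an upright cylinder 24 mm in diameter and 16 mm high; below it a shank 12 mm in diameter and 20 mm long, its last 6 mm tapering to 6 mm. The collar's underside rests on the rack, 8 mm below this point, the shank hanging in a rack hole. z axis up along the rivet. About 30 to 60 g. Grip it by the collar: the pin above yields to a push.
- pin_top (a point): centre of the top of the rivet's dark steel centre pin, 10 mm in diameter, 10.5 mm above the collar's top at the start (18.5 mm above rivet_mid); 0.5 mm above it when flush, on its stop. It slides in against about 10 N of stiff friction, stays where it is left, and stops dead when flush. Held there for a second with about 18 N (13 to 23 N), the rivet takes its set.
- hole (a point): centre of the mouth of the empty hole in the top face of the brass strap, 52 mm above the bench when not pushed. Hole 14 mm in diameter, 2 mm chamfer, right through the 10 mm strap into the hollow base. z up; x points along the strap away from its other end, where a tarnished set rivet stands 60 mm away (collar 24 mm in diameter, 16 mm high). Seated, rivet_mid is 8 mm above this point.
- egg_base: fixed porcelain bowl, 118 mm across, rim 40 mm high, origin under its centre. In its mouth a brass strap, 92 x 34 x 10 mm along x, rides on springs: it gives straight down (3 N to start, 0.35 N more per mm) until the rivet's foot lands on a rigid anvil inside, 1 to 12 mm down, different each time; only then does the pin go in. Let go, it rises again. The base cracks at 35 N.
- rack (a point): centre of the top of the wooden rivet rack (50 mm in x, 186 mm in y) in the fixed mahogany parts box, 40 mm above the bench, level with the box's rims (box 150 mm in x by 200 mm in y). Two holes 40 mm either side of it along y hold the unused and the used rivet, either way round. The open lid lies back beyond the +y rim, rising from 40 mm to 80 mm above the bench.
- used_rivet_mid (a point): centre of the collar of the used rivet in the rack, same shape but dark brown with tarnish, its pin already flush: leave it alone
- burnisher: horn-handled burnisher lying on the bench, 160 mm long along x, 22 mm high; origin under its middle: leave it alone
- spring: blued steel coil spring standing upright, 27 mm in diameter, 40 mm high; origin under its centre: leave it alone
- movement: small gilt brass movement frame, 44 x 60 mm, 40 mm high; origin under its centre: leave it alone
Mind the look-alikes: they are no part of the job. Leave any green look-alike of the rivet alone.

How it is judged:
By the outcome, as a careful person would: the job done as asked, in the order asked, and still so for the second after the job is handed in, with the robot touching nothing.
It also fails if it takes over 64 s, if anything falls off the work surface, if the arm or the gripper's body presses on something with over 40 N, if the wrist force passes 120 N, or if a joint passes its speed limit or range.

## Working session

There is one attempt and no reset: what is moved stays moved. The work goes in short steps, Python scripts to look and compute and a tool call to move; the robot and the scene stay as the last step left them, time stands still between calls to the robot, and variables do not carry over. Pictures are saved under pics/ and viewed, and the job is handed in when it is done.

Besides the shell and the picture viewer there is one more tool, called after "Emit:" by a JSON object that holds its "method" and its "body", one argument or row to a line. servo_tool: Moves the arm, as the interface text tells. Its arguments: {"type":"object","properties":{"series":{"type":"array","items":{"type":"number"}},"newtons":{"type":"number"}},"required":["series"]}

```bash
ls; mkdir -p pics; cat > h.py <<'E'
import numpy as np, cv2
from rig import manip
def tri(obs):
    # obs: list of (pic,[u,v])
    A=[];b=[]
    for pic,uv in obs:
        o,d=ray(pic,uv); P=np.eye(3)-np.outer(d,d); A.append(P); b.append(P@o)
    X=np.linalg.solve(sum(A),sum(b)); 
    res=[np.linalg.norm((np.eye(3)-np.outer(ray(p,u)[1],ray(p,u)[1]))@(X-ray(p,u)[0])) for p,u in obs]
    return X,res
def ray(pic,uv):
    K=np.array(pic['K']);T=np.array(pic['camera_from_world'])
    q=np.linalg.solve(K,[uv[0],uv[1],1.]); d=np.array([q[0],-q[1],-q[2]])
    R=T[:3,:3]; d=R.T@d; d/=np.linalg.norm(d); return -R.T@T[:3,3],d
def proj(pic,X):
    K=np.array(pic['K']);T=np.array(pic['camera_from_world'])
    c=T[:3,:3]@np.array(X)+T[:3,3]; p=K@np.array([c[0],-c[1],-c[2]]); return p[:2]/p[2]
def atz(pic,uv,z):
    o,d=ray(pic,uv); return o+d*(z-o[2])/d[2]
E
python3 - <<'E'
from h import *
S=manip.read_camera('side');T=manip.read_camera('top')
print([k for k in S.keys()])
for n,p in(('side',S),('top',T)):
    cv2.imwrite(f'pics/{n}0.png',p['img'][...,::-1]); print(n,ray(p,[280,210]),np.array(p['K']).round(1).tolist())
for t in ['rivet_mid','pin_top','hole','egg_base','rack','used_rivet_mid','spring','movement','burnisher']:
    o={}
    for n,p in(('side',S),('top',T)):
        r=manip.pinpoint(t,p); o[n]=r
        print(t,n,[(np.round(a['location'],1).tolist(),round(a['p'],2)) for a in r[:4]])
    if o['side'] and o['top']:
        X,e=tri([(S,o['side'][0]['location']),(T,o['top'][0]['location'])]);print('   ',X.round(4),np.round(e,4))
s=manip.state();print(s)
E
```

```text
pics
['img', 'K', 'camera_from_world', 'shot']
side (array([ 0.48884626, -0.58476047,  0.69733854]), array([ 0.0742987 ,  0.69260705, -0.71747835])) [[493.1, 0.0, 277.5], [0.0, 493.1, 204.1], [0.0, 0.0, 1.0]]
top (array([0.50673992, 0.03656938, 0.85173586]), array([ 0.05440852, -0.03784233, -0.99780142])) [[395.9, 0.0, 279.3], [0.0, 395.9, 213.7], [0.0, 0.0, 1.0]]
rivet_mid side [([269.4, 138.0], 0.71)]
rivet_mid top [([156.9, 209.7], 0.5), ([151.6, 286.3], 0.49)]
    [0.5553 0.2525 0.0527] [0.0039 0.0039]
pin_top side [([268.4, 138.9], 0.5), ([268.3, 127.9], 0.49), ([193.2, 143.3], 0.36)]
pin_top top [([151.6, 287.4], 0.53), ([148.0, 207.7], 0.36)]
    [0.4796 0.2264 0.0995] [0.0775 0.0775]
hole side [([240.9, 292.6], 0.84), ([264.0, 148.0], 0.66)]
hole top [([345.0, 251.0], 0.58)]
    [ 0.4696 -0.1269  0.0441] [0.0031 0.0031]
egg_base side [([240.2, 324.2], 0.58)]
egg_base top [([358.7, 250.4], 0.55)]
    [ 0.4663 -0.1632  0.0103] [0.0004 0.0004]
rack side [([261.5, 151.6], 0.63)]
rack top [([176.2, 213.2], 0.63)]
    [0.5416 0.2155 0.0479] [0.003 0.003]
used_rivet_mid side [([259.
[... 613 characters left out ...]
e+00,  1.51192317e-05,
        1.52297235e+00, -8.53930252e-02]), 'dq': array([-0.00032173,  0.00287783,  0.00138638,  0.00043977, -0.00061304,
       -0.00084415]), 'joint_torque': array([ 1.55358564e-03, -5.59759283e+01, -4.92073274e+01,  7.68277072e-02,
        2.25516659e-02,  1.62501760e-05]), 'tcp_pos': array([ 0.21910214, -0.55858734,  0.19434952]), 'ee_rot': array([[ 3.65108812e-01,  2.72164327e-05,  9.30964852e-01],
       [-9.30964851e-01, -3.86485271e-05,  3.65108813e-01],
       [ 4.59173797e-05, -9.99999999e-01,  1.12266243e-05]]), 'force': array([ 0.47491941,  0.81632703, -0.18434087]), 'moment': array([-0.0527423 ,  0.02708989,  0.03929323]), 'grip_width': 0.09322320197578687}
```

View pics.

View pics/side0.png

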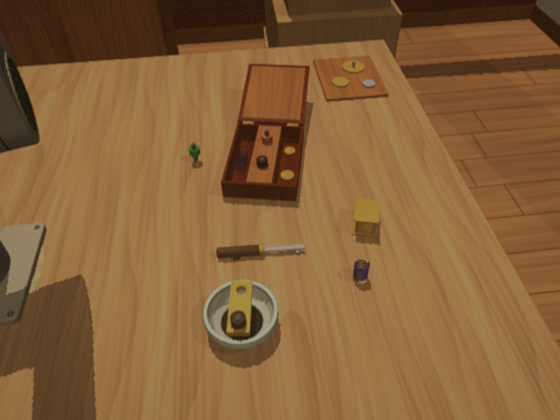

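View pics/top0.png

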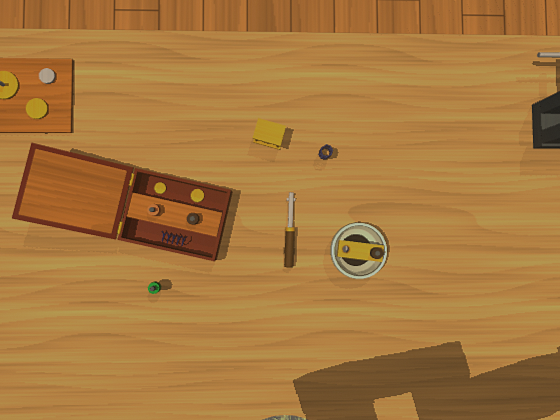

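```bash
python3 - <<'E'
import cv2,numpy as np
s=cv2.imread('pics/side0.png');t=cv2.imread('pics/top0.png')
a=cv2.resize(s[110:200,200:340],(780,501),interpolation=3);cv2.imwrite('pics/cs.png',a)
b=cv2.resize(t[180:310,110:240],(590,590),interpolation=3);cv2.imwrite('pics/ct.png',b)
c=cv2.resize(t[200:300,300:420],(720,600),interpolation=3);cv2.imwrite('pics/ch.png',c)
d=cv2.resize(s[240:340,180:300],(720,600),interpolation=3);cv2.imwrite('pics/chs.png',d)
E
```

```text
(no output)
```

View pics/cs.png

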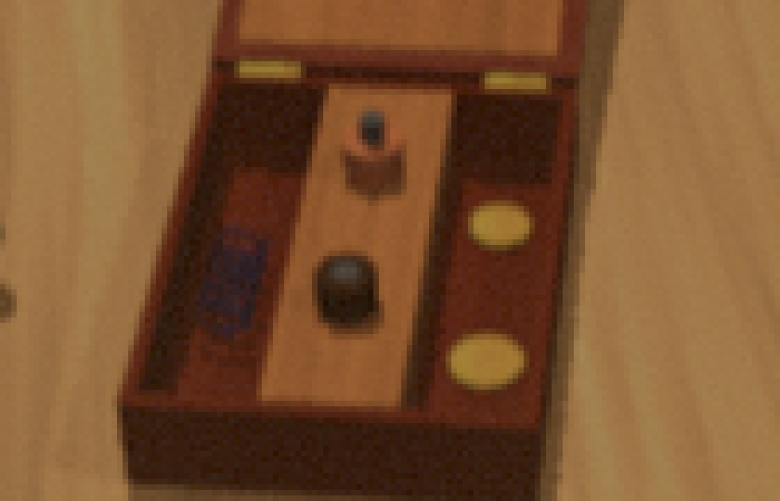

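View pics/ct.png

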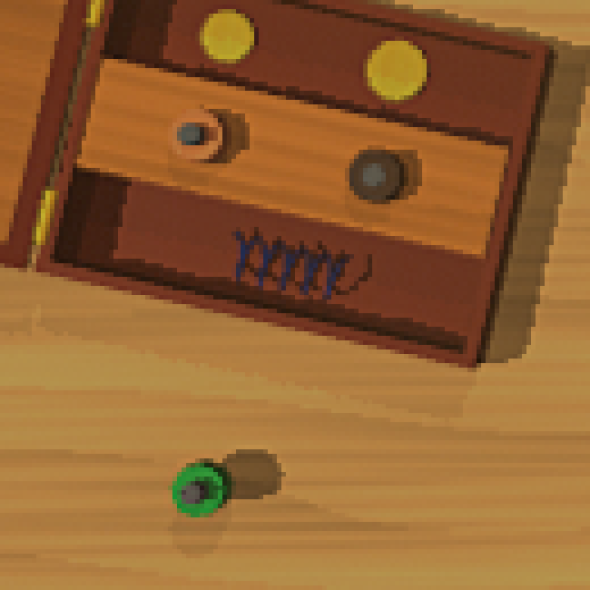

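View pics/ch.png

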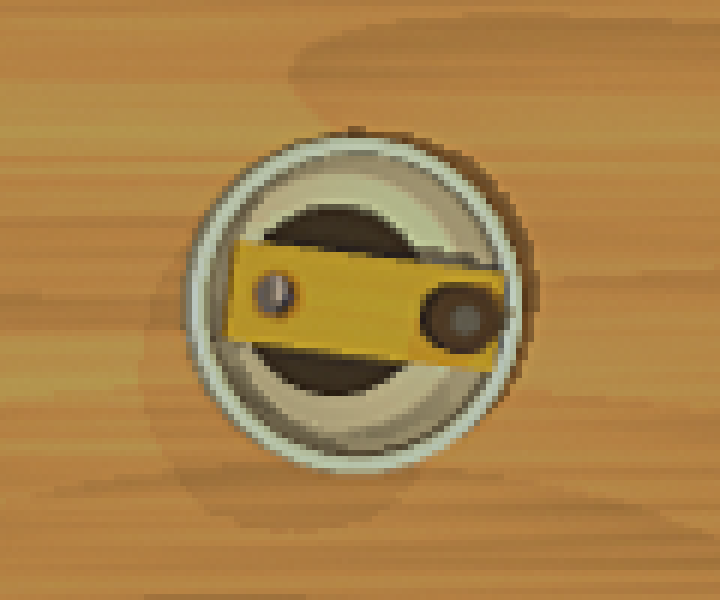

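View pics/chs.png

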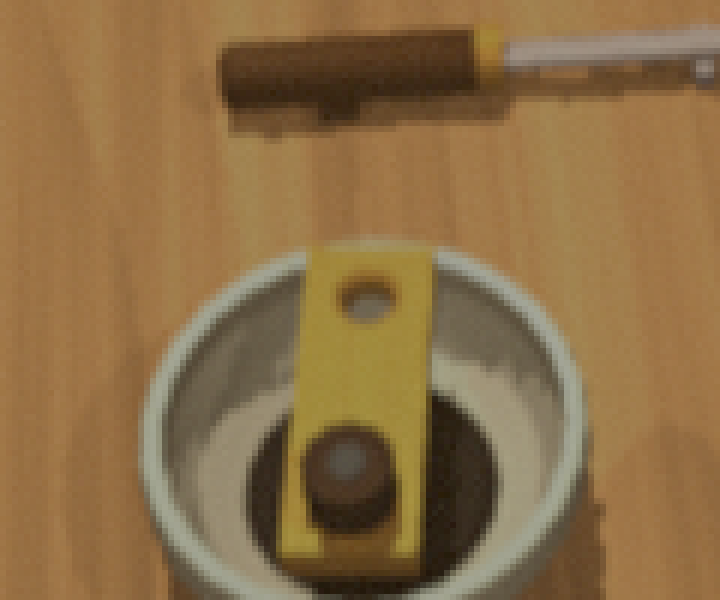

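```bash
python3 - <<'E'
from h import *
S=manip.read_camera('side');T=manip.read_camera('top')
for n,s,t,z in [('hole',[241.5,289.6],[346,249.2],.052),('collar mid',[266.8,139.6],None,.048),('collartop',[266.7,136.5],[154.2,209.7],.056),('used top',[262,159.5],[192.6,218.6],.056)]:
    print(n,'side@z',atz(S,s,z).round(4), 'top@z',atz(T,t,z).round(4) if t else '')
    if t: print('   tri',*[np.round(a,4) for a in tri([(S,s),(T,t)])])
# region-based
for t in ['rivet','used_rivet_mid','hole','rack']:
  for n,p in(('side',S),('top',T)):
    for r in manip.regions_of(t,p)[:3]:
        ys,xs=np.nonzero(r['region']); print(t,n,round(r['p'],2),np.round(r['box'],1),xs.mean().round(1),ys.mean().round(1))
print(manip.state()['time_s'])
cv2.imwrite('pics/s1.png',S['img'][...,::-1])
def crop(p,X,w,name):
    u=proj(p,X);
    im=p['img'][...,::-1].copy();x,y=int(u[0]-w/2),int(u[1]-w/2);k=560//w
    a=cv2.resize(im[y:y+w,x:x+w],None,fx=k,fy=k,interpolation=cv2.INTER_CUBIC);cv2.imwrite(name,a);print(name,x,y,k)
crop(S,atz(S,[266.7,136.5],.056),40,'pics/z1.png');crop(T,atz(T,[154,210],.056),40,'pics/z2.png')
E
```

```text
hole side@z [ 0.4742 -0.1271  0.052 ] top@z [ 0.4705 -0.1273  0.052 ]
   tri [ 0.4723 -0.1273  0.0524] [0.0018 0.0018]
collar mid side@z [0.5537 0.2539 0.048 ] top@z 
collartop side@z [0.5538 0.2543 0.056 ] top@z [0.5512 0.2571 0.056 ]
   tri [0.5527 0.2578 0.0533] [0.0013 0.0013]
used top side@z [0.5366 0.1802 0.056 ] top@z [0.5333 0.1811 0.056 ]
   tri [0.535  0.1812 0.0552] [0.0017 0.0017]
rivet side 0.63 [189.  143.8  13.   16.8] 194.2 152.0
used_rivet_mid top 0.52 [188.4 214.2   9.   13.6] 192.7 218.1
hole side 0.63 [225.6 282.   25.2  55.4] 239.5 309.6
hole top 0.73 [338.4 242.9  48.2  19.1] 361.1 250.9
rack side 0.3 [263.9 128.9   6.3  13.3] 266.3 138.0
rack top 0.92 [ 13.7 144.2 217.6 117.4] 121.0 202.3
1.5
pics/z1.png 246 116 14
pics/z2.png 134 189 14
```

View pics/z1.png

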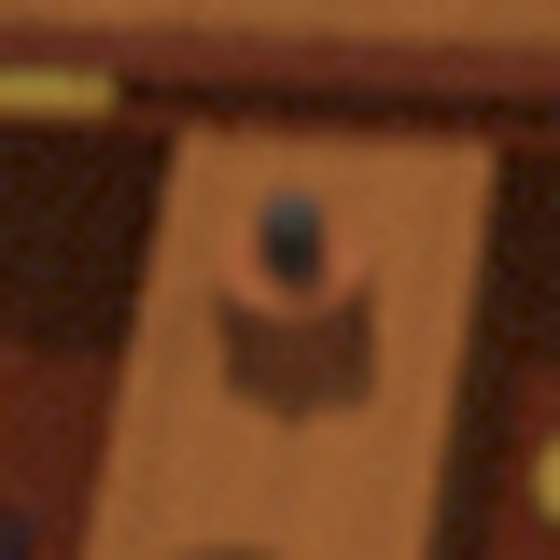

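View pics/z2.png

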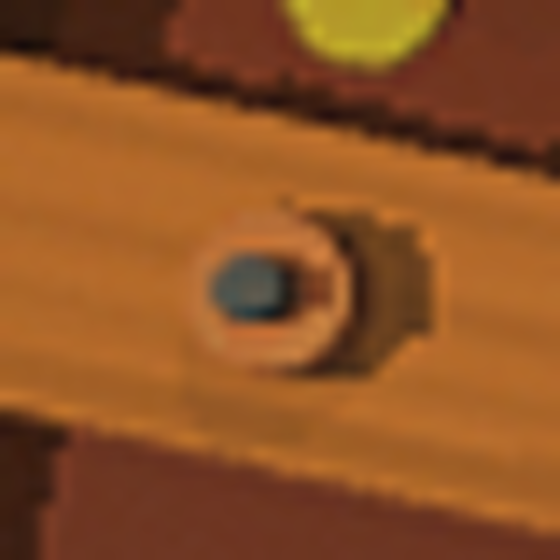

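Emit:
{"method": "servo_tool", "body": {
  "series": [0, 18, 44, 0, 0.14, 0, 18, 44, 0, 0.14, 0, 18, 44, 0, 0.14, 0, 18, 44, 0, 0.14, 0, 18, 44, 0, 0.14],
  "newtons": 20
}}

```text
time_s: 2.0
tcp_pos: [0.3078, -0.3355, 0.1914]
ee_rot: [[0.886, -0.002, 0.463], [-0.463, 0.001, 0.886], [-0.002, -1.0, -0.0]]
force: [0.8, 0.2, 1.4]
grip_width: 0.0931
```

Emit:
{"method": "servo_tool", "body": {
  "series": [0, 18, 44, 0, 0.14, 0, 18, 44, 0, 0.14, 0, 18, 44, 0, 0, 0, 18, 44, 0, 0, 0, 18, 44, 0, 0]
}}

```text
time_s: 2.5
tcp_pos: [0.3997, -0.1067, 0.1928]
ee_rot: [[0.983, 0.003, 0.185], [-0.185, -0.002, 0.983], [0.003, -1.0, -0.002]]
force: [1.1, -0.7, 0.3]
grip_width: 0.0935
```

Emit:
{"method": "servo_tool", "body": {
  "series": [0, 18, 44, 0, 0, 0, 18, 44, 0, 0, 0, 18, 44, 0, 0, 0, 18, 44, 0, 0, 0, 18, 44, 0, 0]
}}

```text
time_s: 3.0
tcp_pos: [0.4922, 0.1238, 0.1949]
ee_rot: [[0.983, 0.009, 0.184], [-0.184, -0.003, 0.983], [0.009, -1.0, -0.001]]
force: [0.8, -0.3, -0.2]
grip_width: 0.0929
```

Emit:
{"method": "servo_tool", "body": {
  "series": [80, 18, 42, 0, -0.04, 80, 18, 42, 0, 0, 80, 18, 42, -20, 0, 80, 6, 8, -40, 0, 80, 0, 0, -15, 0]
}}

```text
time_s: 3.5
tcp_pos: [0.5559, 0.2701, 0.1224]
ee_rot: [[0.976, 0.018, 0.218], [-0.218, 0.001, 0.976], [0.017, -1.0, 0.005]]
force: [-0.7, -0.1, -1.6]
grip_width: 0.0643
```

```bash
cat >> h.py <<'E'
def crop(p,u,w,name,marks=()):
    im=p['img'][...,::-1].copy();x,y=int(u[0]-w/2),int(u[1]-w/2);x=max(x,0);y=max(y,0);k=560//w
    a=cv2.resize(im[y:y+w,x:x+w],None,fx=k,fy=k,interpolation=cv2.INTER_CUBIC)
    for m in marks:
        q=proj(p,m); c=(int((q[0]-x+.5)*k),int((q[1]-y+.5)*k)); cv2.drawMarker(a,c,(255,0,255),cv2.MARKER_CROSS,12,1)
    cv2.imwrite(name,a);return a,x,y,k
def two(tag,X,w,marks):
    S=manip.read_camera('side');T=manip.read_camera('top')
    o=[]
    for p in(S,T):
        a,x,y,k=crop(p,proj(p,X),w,'/tmp/t.png',marks);print(x,y,k);a=a[:395*560//560] if 0 else cv2.resize(a,(395,395));o.append(a)
    cv2.imwrite(f'pics/{tag}.png',np.hstack(o)); return S,T
E
python3 - <<'E'
from h import *
s=manip.state();t=s['tcp_pos'];print(t.round(4),s['ee_rot'].round(3).tolist(),s['grip_width'],s['force'])
R=s['ee_rot'];g=s['grip_width']/2
two('a',[.553,.2585,.09],100,[t,t+R[:,0]*g,t-R[:,0]*g,[.553,.2585,.0665]])
E
```

```text
[0.5559 0.2701 0.1224] [[0.976, 0.018, 0.218], [-0.218, 0.001, 0.976], [0.017, -1.0, 0.005]] 0.06433171777256749 [-0.66332996 -0.1495571  -1.59500051]
215 72 5
98 157 5
```

View pics/a.png

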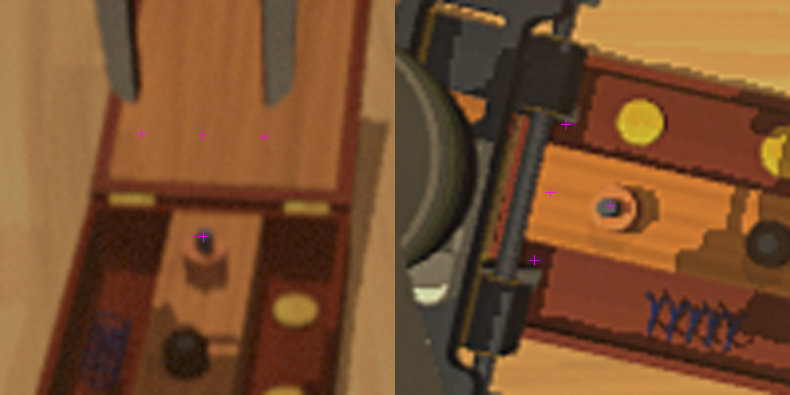

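```bash
python3 - <<'E'
from h import *
s=manip.state();t=s['tcp_pos'];print(s['time_s'],t.round(4),s['ee_rot'].round(3).tolist(),s['grip_width'],s['force'])
R=s['ee_rot'];g=s['grip_width']/2
two('b',[.553,.2585,.09],100,[t,t+R[:,0]*g,t-R[:,0]*g,[.553,.2585,.0665]])
s=manip.state();t=s['tcp_pos'];print(s['time_s'],t.round(4))
E
```

```text
3.6 [0.5557 0.2686 0.1238] [[0.975, 0.017, 0.219], [-0.219, 0.0, 0.976], [0.017, -1.0, 0.004]] 0.06372553460214805 [-0.36046365  0.02957812 -0.04203088]
215 72 5
98 157 5
3.7 [0.5579 0.2684 0.128 ]
```

View pics/b.png

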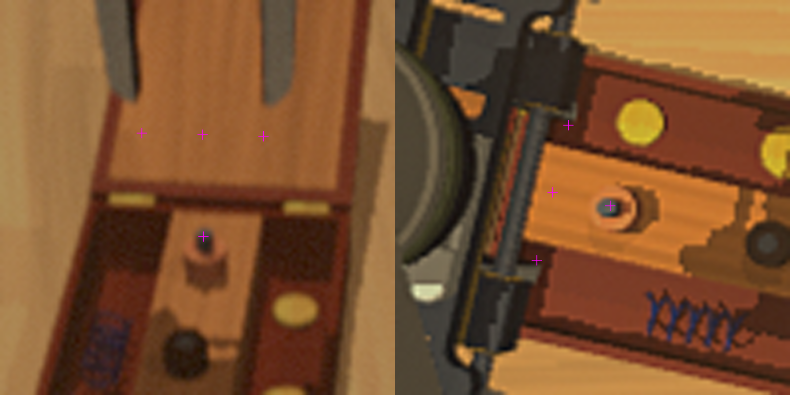

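Emit:
{"method": "servo_tool", "body": {
  "series": [80, 0, 0, 0, 0, 80, 0, 0, 0, 0]
}}

```text
time_s: 3.9
tcp_pos: [0.5599, 0.2671, 0.1326]
ee_rot: [[0.974, 0.028, 0.223], [-0.223, 0.004, 0.975], [0.027, -1.0, 0.01]]
force: [0.1, 0.4, 0.8]
grip_width: 0.0636
```

```bash
python3 - <<'E'
from h import *
for i in range(4):
    s=manip.state();t=s['tcp_pos'];print(s['time_s'],t.round(4),s['dq'].round(3),s['joint_positions'].round(4))
    S=manip.read_camera('side')
E
```

```text
3.9 [0.5599 0.2671 0.1326] [-0.013 -0.029 -0.008 -0.001  0.007 -0.   ] [ 0.3666  0.1906  1.5353 -0.0064  1.3876  0.5928]
3.95 [0.5603 0.2672 0.133 ] [ 0.004  0.007 -0.001  0.001 -0.008  0.   ] [ 0.3665  0.1904  1.5348 -0.0065  1.3875  0.5928]
4.0 [0.5601 0.2673 0.1326] [ 0.007  0.011  0.006  0.003 -0.005  0.   ] [ 0.3668  0.1909  1.535  -0.0064  1.3872  0.5928]
4.05 [0.5598 0.2674 0.132 ] [ 0.006  0.012  0.006 -0.001 -0.004  0.001] [ 0.3671  0.1915  1.5353 -0.0064  1.3871  0.5929]
```

Emit:
{"method": "servo_tool", "body": {
  "series": [80, 0, 0, 0, 0, 80, 0, 0, 0, 0, 80, 0, 0, 0, 0]
}}

```text
time_s: 4.4
tcp_pos: [0.5595, 0.2673, 0.1319]
ee_rot: [[0.974, 0.028, 0.223], [-0.223, 0.004, 0.975], [0.026, -1.0, 0.01]]
force: [-1.3, 0.3, -0.5]
grip_width: 0.0636
```

Emit:
{"method": "servo_tool", "body": {
  "series": [80, 0, 0, -10, 0, 80, 0, 0, -10, 0]
}}

```text
time_s: 4.6
tcp_pos: [0.5605, 0.2678, 0.1123]
ee_rot: [[0.974, 0.03, 0.223], [-0.223, 0.005, 0.975], [0.028, -1.0, 0.012]]
force: [0.4, -0.2, -0.1]
grip_width: 0.0638
```

```bash
python3 - <<'E'
from h import *
for i in range(2):
    s=manip.state();t=s['tcp_pos'];print(s['time_s'],t.round(4),s['ee_rot'][2].round(3),s['dq'].round(3),s['joint_positions'].round(4))
    S=manip.read_camera('side')
E
```

```text
4.6 [0.5605 0.2678 0.1123] [ 0.028 -1.     0.012] [ 0.002  0.076  0.096 -0.    -0.187 -0.001] [ 0.3672  0.2063  1.5556 -0.0064  1.3498  0.5931]
4.65 [0.5594 0.2674 0.11  ] [ 0.026 -1.     0.01 ] [-0.     0.004  0.008  0.     0.036  0.   ] [ 0.3672  0.208   1.5578 -0.0064  1.3486  0.5931]
```

```bash
python3 - <<'E'
from h import *
s=manip.state();t=s['tcp_pos'];print(s['time_s'],t.round(4))
R=s['ee_rot'];g=s['grip_width']/2
two('c',[.555,.2585,.085],80,[t,t+R[:,0]*g,t-R[:,0]*g,[.553,.2585,.0665]])
E
```

```text
4.7 [0.5591 0.2673 0.1104]
226 84 7
109 166 7
```

View pics/c.png

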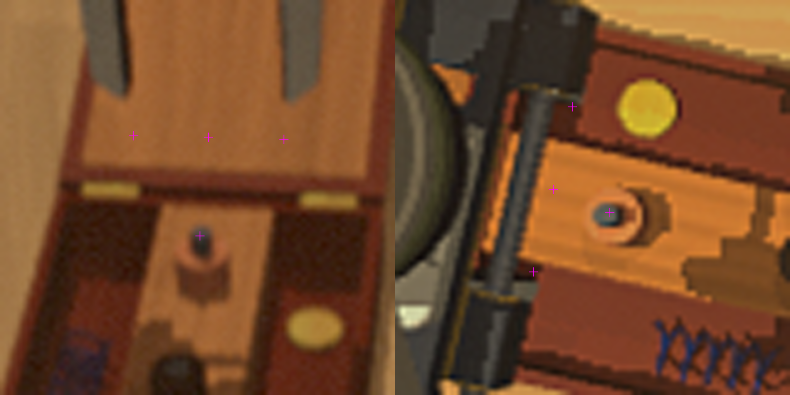

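```bash
python3 - <<'E'
from h import *
s=manip.state();t=s['tcp_pos'];R=s['ee_rot'];g=s['grip_width']/2
T=manip.read_camera('top');S=manip.read_camera('side')
m=[t,t+R[:,0]*g,t-R[:,0]*g]
a,x,y,k=crop(T,proj(T,t),70,'pics/d.png',m);print(x,y,k)
a,x,y,k=crop(S,proj(S,t),70,'pics/e.png',m);print(x,y,k)
for p in (S,T): print([proj(p,v).round(1) for v in m])
E
```

```text
105 168 8
233 75 8
[array([268.1, 110.5]), array([283.5, 110.8]), array([252.9, 110.1])]
[array([140. , 203.3]), array([144. , 186.5]), array([136.1, 220.1])]
```

View pics/d.png

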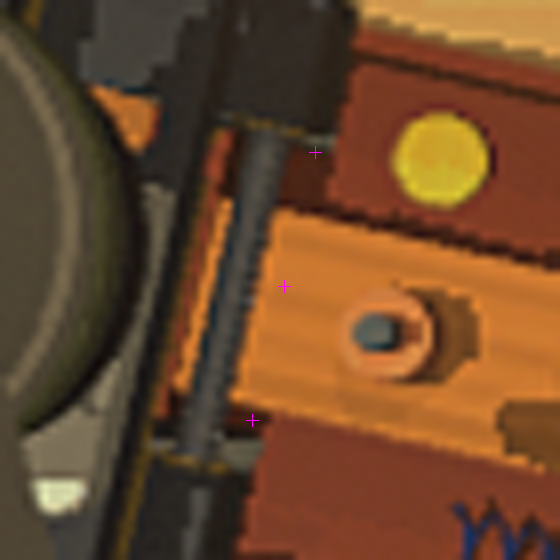

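View pics/e.png

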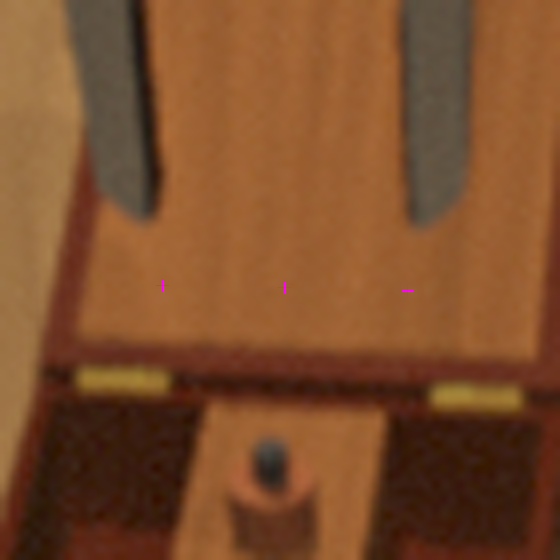

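```bash
python3 - <<'E'
from h import *
s=manip.state();t=s['tcp_pos'];R=s['ee_rot'];g=s['grip_width']/2
T=manip.read_camera('top');S=manip.read_camera('side')
print(t,s['time_s'])
for a,b in(([252.2,101.7],[137.6,222.5]),([284.4,102.1],[146.8,186])):
    X,e=tri([(S,a),(T,b)]);print(X.round(4),np.round(e,4)); print('in tool',(R.T@(X-t)).round(4))
E
```

```text
[0.56066675 0.26783069 0.11324234] 4.9
[0.526  0.2628 0.1397] [0.0022 0.0022]
in tool [-0.0319 -0.0275 -0.0123]
[0.59   0.2463 0.1433] [0.0014 0.0014]
in tool [ 0.0342 -0.0293 -0.0141]
```

Emit:
{"method": "servo_tool", "body": {
  "series": [145, -3, -5, -10, 0, 145, -3, -4, -10, 0, 145, 0, 0, 0, 0, 145, 0, 0, 0, 0]
}}

```text
time_s: 5.4
tcp_pos: [0.5543, 0.2579, 0.092]
ee_rot: [[0.974, 0.031, 0.223], [-0.223, 0.005, 0.975], [0.029, -0.999, 0.012]]
force: [0.4, 0.9, 0.2]
grip_width: 0.0409
```

```bash
cat > look.py <<'E'
from h import *
import sys
tag=sys.argv[1];w=int(sys.argv[2]);ex=eval(sys.argv[3]) if len(sys.argv)>3 else []
T=manip.read_camera('top');S=manip.read_camera('side')
s=manip.state();t=s['tcp_pos'];R=s['ee_rot'];g=s['grip_width']/2
print(s['time_s'],t.round(4),R[2].round(3),np.degrees(np.arctan2(R[1,0],R[0,0])).round(2),s['grip_width'].round(4),s['force'].round(2))
m=[t+R[:,0]*g,t-R[:,0]*g]+ex
o=[]
for p in(S,T):
    c=proj(p,t)+[0,8 if p is S else 0]
    a,x,y,k=crop(p,c,w,'/tmp/t.png',m);print(x,y,k*395/560*0+395/w);o.append(cv2.resize(a,(395,395)))
cv2.imwrite(f'pics/{tag}.png',np.hstack(o))
E
python3 look.py f 60 '[[.5527,.2585,.0665]]'
```

```text
Traceback (most recent call last):
  File "look.py", line 6, in <module>
    print(s['time_s'],t.round(4),R[2].round(3),np.degrees(np.arctan2(R[1,0],R[0,0])).round(2),s['grip_width'].round(4),s['force'].round(2))
                                                                                              ^^^^^^^^^^^^^^^^^^^^^
AttributeError: 'float' object has no attribute 'round'
```

```bash
sed -i "s/s\['grip_width'\].round(4)/round(2*g,4)/" look.py
python3 look.py f 60 '[[.5527,.2585,.0665]]'
```

```text
5.6 [0.5549 0.2583 0.0927] [ 0.03  -0.999  0.013] -12.87 0.04 [0.11 0.67 0.82]
236 99 6.583333333333333
118 176 6.583333333333333
```

View pics/f.png

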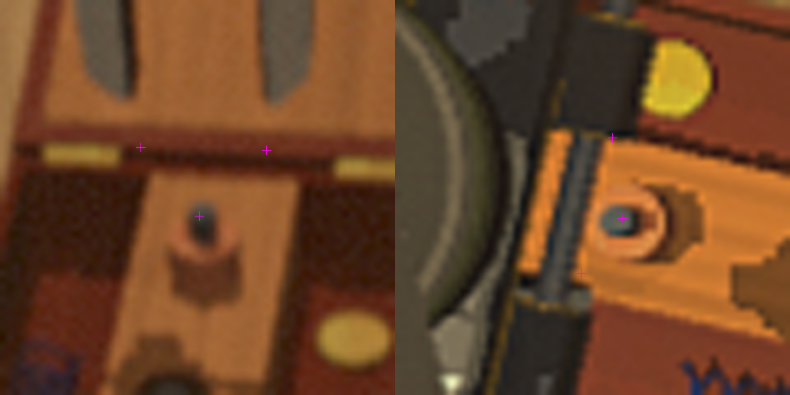

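Emit:
{"method": "servo_tool", "body": {
  "series": [145, -1, 0, -10, 0, 145, -1, 0, -10, 0, 145, 0, 0, -10, 0]
}}

```text
time_s: 5.9
tcp_pos: [0.5545, 0.2592, 0.0631]
ee_rot: [[0.974, 0.036, 0.222], [-0.223, 0.007, 0.975], [0.034, -0.999, 0.015]]
force: [-0.1, 1.1, 0.4]
grip_width: 0.0402
```

```bash
python3 look.py g 50 '[[.5527,.2585,.0665]]'
```

```text
6.0 [0.5528 0.2585 0.0611] [ 0.03  -0.999  0.013] -12.87 0.0401 [-0.31  1.18 -1.06]
240 116 7.9
127 183 7.9
```

View pics/g.png

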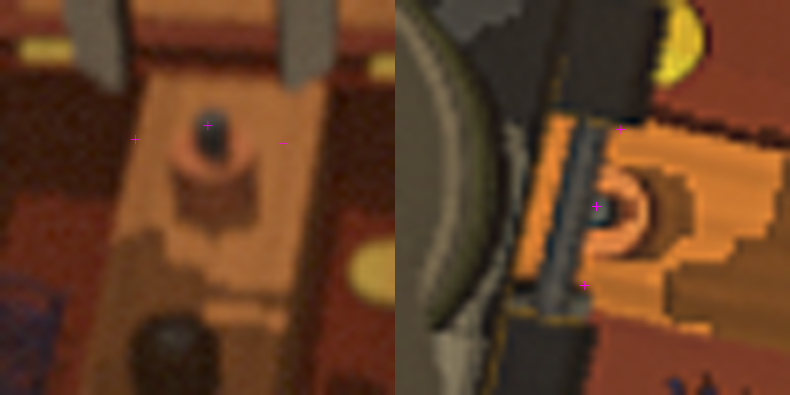

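Emit:
{"method": "servo_tool", "body": {
  "series": [145, 0, 0, -6, 0, 145, 0, 0, -6, 0, 145, 0, 0, -5, 0, 145, 0, 0, 0, 0]
}}

```text
time_s: 6.4
tcp_pos: [0.5526, 0.2584, 0.0421]
ee_rot: [[0.974, 0.032, 0.222], [-0.223, 0.006, 0.975], [0.03, -0.999, 0.012]]
force: [-0.5, -0.0, -0.4]
grip_width: 0.04
```

```bash
python3 look.py g2 50 '[[.5527,.2585,.0665]]'
```

```text
6.5 [0.5531 0.2586 0.0431] [ 0.031 -0.999  0.013] -12.86 0.0401 [ 0.07  0.45 -0.99]
241 123 7.9
130 184 7.9
```

View pics/g2.png

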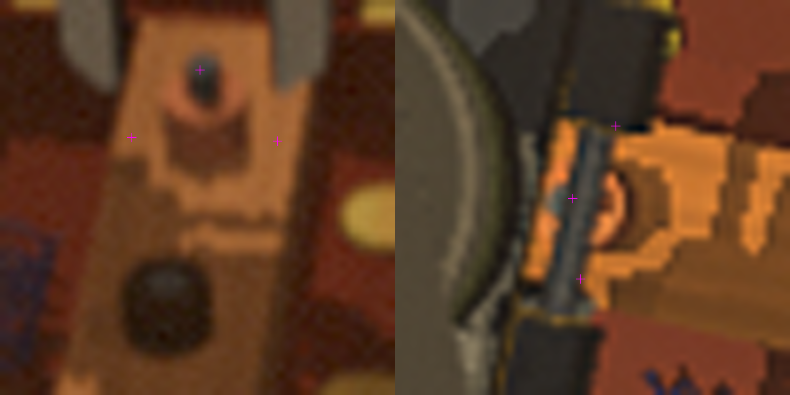

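Emit:
{"method": "servo_tool", "body": {
  "series": [145, 0, 0, -3, 0, 145, 0, 0, -3, 0, 145, 0, 0, -3, 0]
}}

```text
time_s: 6.8
tcp_pos: [0.5544, 0.2591, 0.0351]
ee_rot: [[0.974, 0.036, 0.222], [-0.223, 0.007, 0.975], [0.033, -0.999, 0.015]]
force: [-0.2, -0.4, 0.3]
grip_width: 0.0398
```

Emit:
{"method": "servo_tool", "body": {
  "series": [145, 0, 0, -2, 0, 145, 0, 0, -2, 0]
}}

```text
time_s: 7.0
tcp_pos: [0.5543, 0.259, 0.0306]
ee_rot: [[0.974, 0.035, 0.222], [-0.223, 0.007, 0.975], [0.033, -0.999, 0.015]]
force: [-0.5, 0.1, -0.0]
grip_width: 0.0398
```

```bash
python3 look.py g3 40 '[[.5527,.2585,.0665]]'
```

```text
7.1 [0.554  0.2589 0.0303] [ 0.032 -0.999  0.014] -12.87 0.04 [ 0.68 -0.24  0.54]
246 132 9.875
136 189 9.875
```

View pics/g3.png

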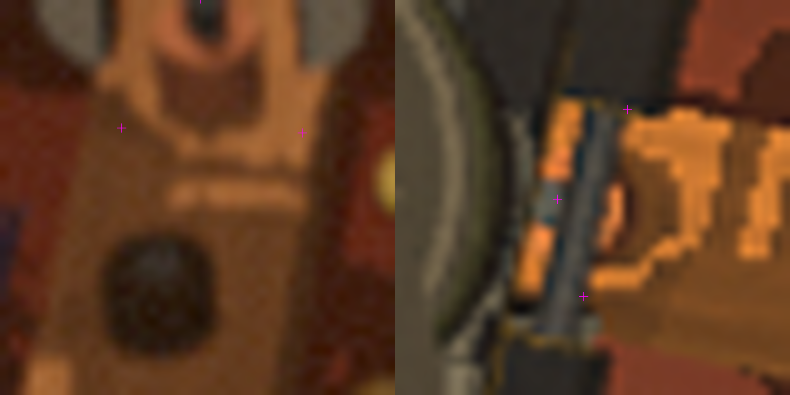

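Emit:
{"method": "servo_tool", "body": {
  "series": [145, 0, 0, -2, 0, 145, 0, 0, -2, 0]
}}

```text
time_s: 7.3
tcp_pos: [0.5543, 0.259, 0.0264]
ee_rot: [[0.974, 0.035, 0.222], [-0.223, 0.007, 0.975], [0.033, -0.999, 0.015]]
force: [-0.7, -0.3, 0.1]
grip_width: 0.0399
```

Emit:
{"method": "servo_tool", "body": {
  "series": [145, 0, 0, -2, 0, 145, 0, 0, -2, 0]
}}

```text
time_s: 7.5
tcp_pos: [0.5543, 0.2591, 0.0221]
ee_rot: [[0.974, 0.035, 0.222], [-0.223, 0.007, 0.975], [0.033, -0.999, 0.015]]
force: [0.1, -0.7, 0.4]
grip_width: 0.0399
```

```bash
python3 look.py g4 40 '[[.5527,.2585,.0665]]'
```

```text
7.6 [0.554  0.2589 0.0219] [ 0.033 -0.999  0.014] -12.87 0.0398 [-0.13 -0.1  -0.5 ]
247 135 9.875
137 189 9.875
```

View pics/g4.png

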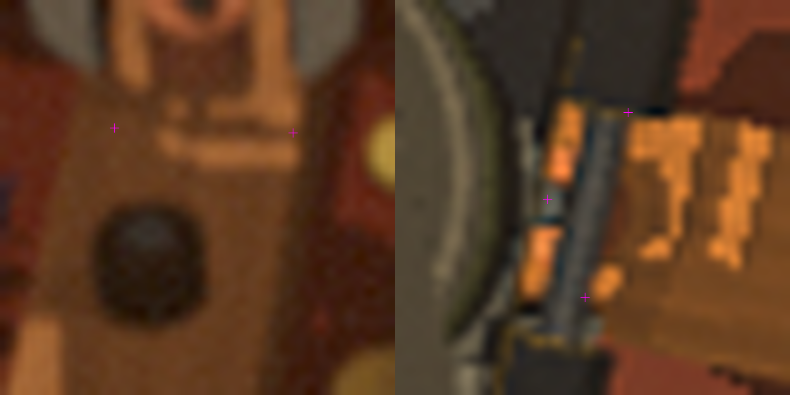

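Emit:
{"method": "servo_tool", "body": {
  "series": [145, 0, 0, -2, 0, 145, 0, 0, 0, 0]
}}

```text
time_s: 7.8
tcp_pos: [0.554, 0.259, 0.0197]
ee_rot: [[0.974, 0.035, 0.222], [-0.223, 0.007, 0.975], [0.033, -0.999, 0.014]]
force: [-1.2, -0.2, 0.3]
grip_width: 0.0403
```

Emit:
{"method": "servo_tool", "body": {
  "series": [180, 0, 0, 0, 0, 200, 0, 0, 0, 0, 230, 0, 0, 0, 0],
  "newtons": 12
}}

```text
time_s: 8.1
tcp_pos: [0.5541, 0.259, 0.0199]
ee_rot: [[0.974, 0.035, 0.222], [-0.223, 0.007, 0.975], [0.033, -0.999, 0.014]]
force: [0.3, -0.5, -0.7]
grip_width: 0.0233
```

```bash
python3 look.py g5 40 '[[.5527,.2585,.0665]]'
```

```text
8.2 [0.5541 0.259  0.0198] [ 0.033 -0.999  0.014] -12.87 0.0235 [-0.25  0.68  0.09]
247 136 9.875
138 189 9.875
```

View pics/g5.png

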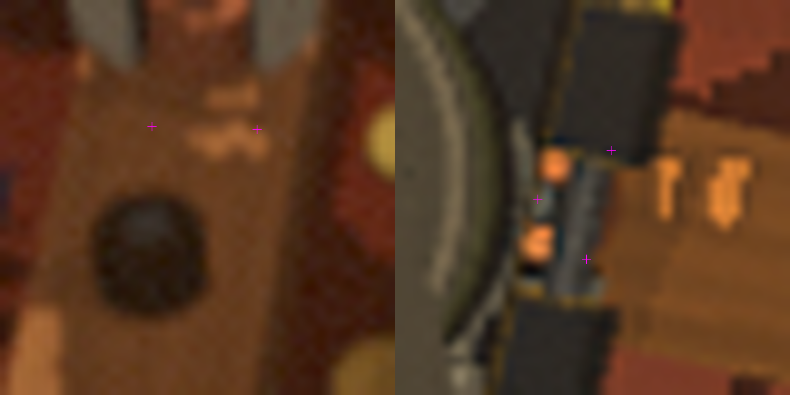

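Emit:
{"method": "servo_tool", "body": {
  "series": [255, 0, 0, 0, 0, 255, 0, 0, 10, 0, 255, 0, 0, 15, 0, 255, 0, 0, 20, 0, 255, 0, 0, 20, 0],
  "newtons": 35
}}

```text
time_s: 8.7
tcp_pos: [0.5514, 0.258, 0.0859]
ee_rot: [[0.975, 0.029, 0.222], [-0.223, 0.005, 0.975], [0.028, -1.0, 0.011]]
force: [-0.5, 0.3, -0.5]
grip_width: 0.023
```

```bash
python3 look.py g6 60 '[[.5527,.2585,.0665]]'
```

```text
8.8 [0.5542 0.259  0.0893] [ 0.033 -0.999  0.015] -12.87 0.0235 [ 0.07 -0.01  0.06]
236 100 6.583333333333333
118 177 6.583333333333333
```

View pics/g6.png

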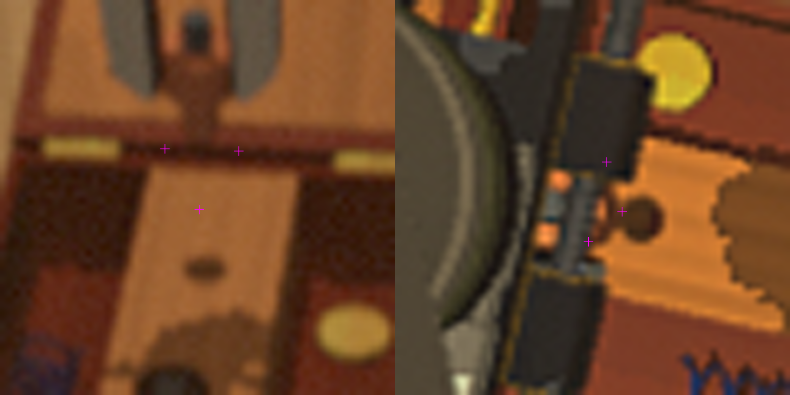

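Emit:
{"method": "servo_tool", "body": {
  "series": [255, 0, 0, 15, 0, 255, -3, -12, 15, 0, 255, -5, -25, 10, 0, 255, -7, -32, 0, 0.03, 255, -7, -32, 0, 0.03]
}}

```text
time_s: 9.3
tcp_pos: [0.5314, 0.1589, 0.1332]
ee_rot: [[0.987, 0.037, 0.157], [-0.157, 0.01, 0.988], [0.034, -0.999, 0.016]]
force: [0.5, -0.9, -0.4]
grip_width: 0.0234
```

Emit:
{"method": "servo_tool", "body": {
  "series": [255, -7, -32, 0, 0.03, 255, -7, -32, 0, 0.03, 255, -7, -32, 0, 0, 255, -7, -32, 0, 0, 255, -7, -32, 0, 0]
}}

```text
time_s: 9.8
tcp_pos: [0.4939, -0.0068, 0.1357]
ee_rot: [[0.995, 0.037, 0.091], [-0.092, 0.013, 0.996], [0.036, -0.999, 0.016]]
force: [-0.1, 0.1, -1.6]
grip_width: 0.023
```

```bash
python3 - <<'E'
from h import *
S=manip.read_camera('side');T=manip.read_camera('top')
a=atz(T,[340,240.3],.052);b=atz(T,[384.2,244.7],.052);d=a-b;print(np.degrees(np.arctan2(d[1],d[0]))-90,np.linalg.norm(d))
s=manip.state();print(s['tcp_pos'].round(4),s['ee_rot'].round(3).tolist(),s['time_s'])
E
```

```text
-5.918587921750898 0.09091254135604991
[ 0.4938 -0.0088  0.1357] [[0.995, 0.037, 0.095], [-0.096, 0.011, 0.995], [0.036, -0.999, 0.015]] 9.9
```

Emit:
{"method": "servo_tool", "body": {
  "series": [255, -6, -32, 0, 0, 255, -6, -30, 0, 0, 255, -5, -25, 0, 0, 255, -3, -18, 0, 0, 255, -1, -9, 0, 0]
}}

```text
time_s: 10.4
tcp_pos: [0.4724, -0.1238, 0.1374]
ee_rot: [[0.995, 0.038, 0.094], [-0.094, 0.013, 0.995], [0.037, -0.999, 0.017]]
force: [0.2, -0.2, -0.0]
grip_width: 0.023
```

Emit:
{"method": "servo_tool", "body": {
  "series": [255, 0, -2, -10, 0, 255, 0, 0, -10, 0, 255, 0, 0, -8, 0, 255, 0, 0, 0, 0]
}}

```text
time_s: 10.8
tcp_pos: [0.4726, -0.1238, 0.1065]
ee_rot: [[0.995, 0.037, 0.094], [-0.094, 0.014, 0.995], [0.036, -0.999, 0.018]]
force: [-0.7, -0.0, -0.6]
grip_width: 0.023
```

```bash
python3 look.py h1 60 '[[.4723,-.1273,.052],t]'
```

```text
Traceback (most recent call last):
  File "look.py", line 3, in <module>
    tag=sys.argv[1];w=int(sys.argv[2]);ex=eval(sys.argv[3]) if len(sys.argv)>3 else []
                                          ~~~~^^^^^^^^^^^^^
NameError: name 't' is not defined
```

Continue down with the y correction, then look.

Emit:
{"method": "servo_tool", "body": {
  "series": [255, 0, -2, -10, 0, 255, 0, -1, -10, 0, 255, 0, 0, -10, 0, 255, 0, 0, -6, 0, 255, 0, 0, 0, 0]
}}

```text
time_s: 11.3
tcp_pos: [0.472, -0.1251, 0.0661]
ee_rot: [[0.995, 0.035, 0.091], [-0.092, 0.016, 0.996], [0.034, -0.999, 0.019]]
force: [-0.1, -0.6, -0.5]
grip_width: 0.023
```

```bash
python3 look.py h1 60 '[[.4723,-.1273,.052]]'
```

```text
11.4 [ 0.4726 -0.1254  0.0672] [ 0.035 -0.999  0.018] -5.28 0.0231 [ 0.36 -0.38 -0.86]
209 261 6.583333333333333
316 218 6.583333333333333
```

View pics/h1.png

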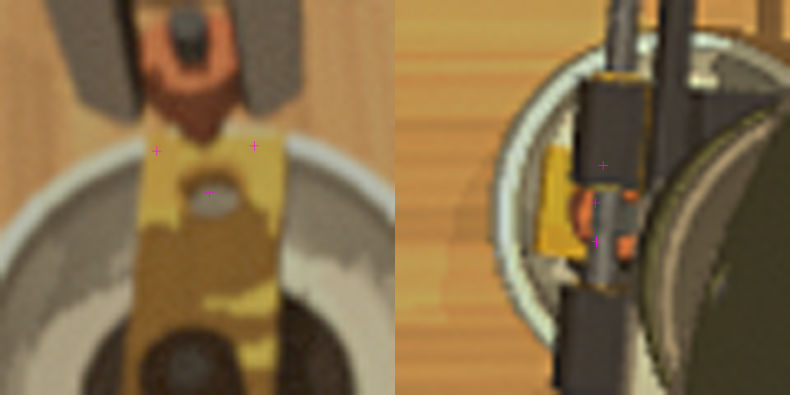

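```bash
python3 - <<'E'
from h import *
S=manip.read_camera('side');T=manip.read_camera('top')
s=manip.state();t=s['tcp_pos'];R=s['ee_rot'];print(t,s['time_s'])
def c(p,X,x,y): return ((proj(p,X)-[x,y]+.5)*6.583).round(0)
for z in(.052,.067,.087,.103): print(z,'hole axis side',c(S,[.4723,-.1273,z],209,261),'rivet axis',c(S,t-R[:,1]*(z-t[2]),209,261))
a,x,y,k=crop(S,proj(S,t),40,'pics/h2.png',[t,[.4723,-.1273,.052]]);print(x,y,k)
E
```

```text
[ 0.4732667  -0.12567135  0.06805026] 11.5
0.052 hole axis side [209. 193.] rivet axis [215. 186.]
0.067 hole axis side [205. 156.] rivet axis [209. 150.]
0.087 hole axis side [199. 105.] rivet axis [199. 100.]
0.103 hole axis side [193.  63.] rivet axis [191.  59.]
220 262 14
```

View pics/h2.png

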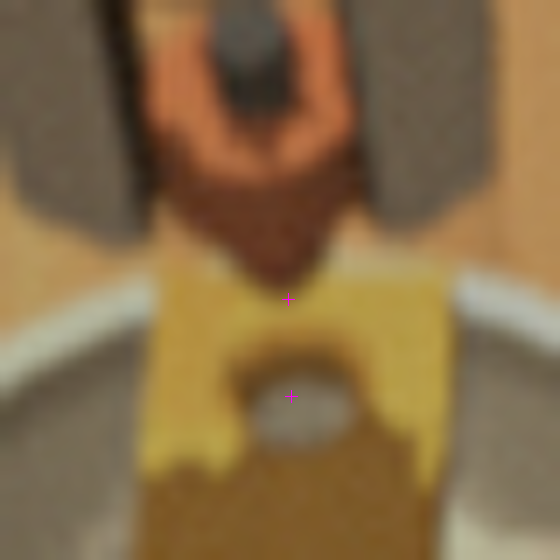

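Emit:
{"method": "servo_tool", "body": {
  "series": [255, 1, -1, -4, 0, 255, 1, -1, -4, 0, 255, 0, 0, 0, 0]
}}

```text
time_s: 11.8
tcp_pos: [0.4765, -0.1284, 0.0608]
ee_rot: [[0.995, 0.04, 0.091], [-0.092, 0.013, 0.996], [0.039, -0.999, 0.017]]
force: [-0.3, 0.2, -0.5]
grip_width: 0.0228
```

```bash
cat > lk.py <<'E'
from h import *
import sys
S=manip.read_camera('side');T=manip.read_camera('top')
s=manip.state();t=s['tcp_pos'];R=s['ee_rot'];print(s['time_s'],t.round(4),R[:,1].round(3),s['force'].round(1),round(s['grip_width'],4))
o=[]
for p in(S,T):
    a,x,y,k=crop(p,proj(p,t-[0,0,.0]),40,'/tmp/t.png',[t,[.4738,-.1273,.052],t-R[:,1]*.036]);print(x,y);o.append(a)
cv2.imwrite('pics/%s.png'%sys.argv[1],cv2.resize(np.hstack(o),(800,400)))
cv2.imwrite('pics/%s_s.png'%sys.argv[1],o[0])
E
python3 lk.py h3
```

```text
11.9 [ 0.4766 -0.1283  0.0611] [ 0.041  0.013 -0.999] [-0.9 -0.5 -0.6] 0.023
222 266
327 226
```

View pics/h3.png

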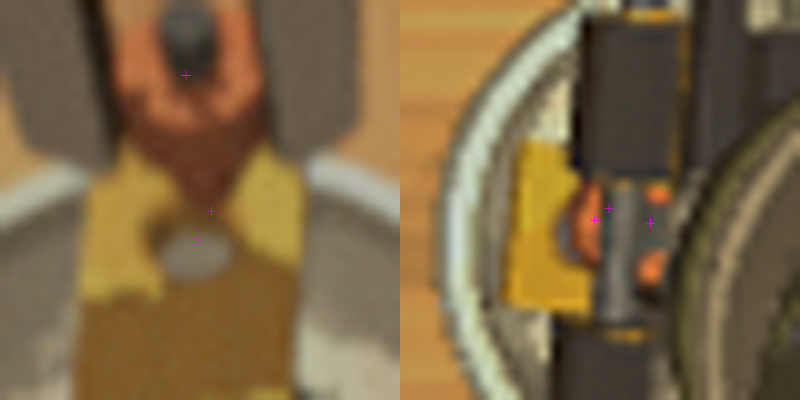

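View pics/h3_s.png

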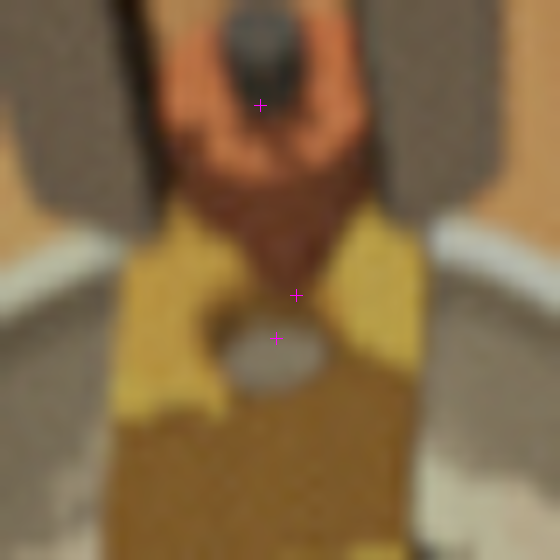

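Emit:
{"method": "servo_tool", "body": {
  "series": [255, -1.5, -1.5, -3, 0, 255, -1, -1, -3, 0, 255, 0, 0, 0, 0]
}}

```text
time_s: 12.2
tcp_pos: [0.474, -0.1311, 0.0548]
ee_rot: [[0.995, 0.041, 0.091], [-0.092, 0.013, 0.996], [0.039, -0.999, 0.017]]
force: [-0.5, 0.3, -0.9]
grip_width: 0.0229
```

```bash
python3 lk.py h4
```

```text
12.3 [ 0.4743 -0.1311  0.0553] [ 0.041  0.013 -0.999] [ 0.3 -0.   0.3] 0.0233
221 270
328 227
```

View pics/h4_s.png

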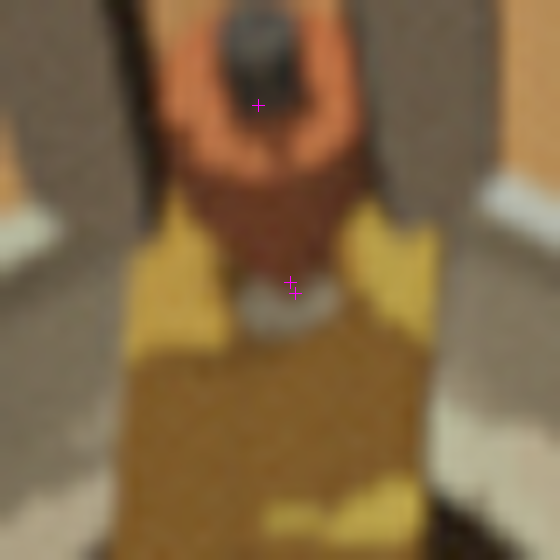

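View pics/h4.png

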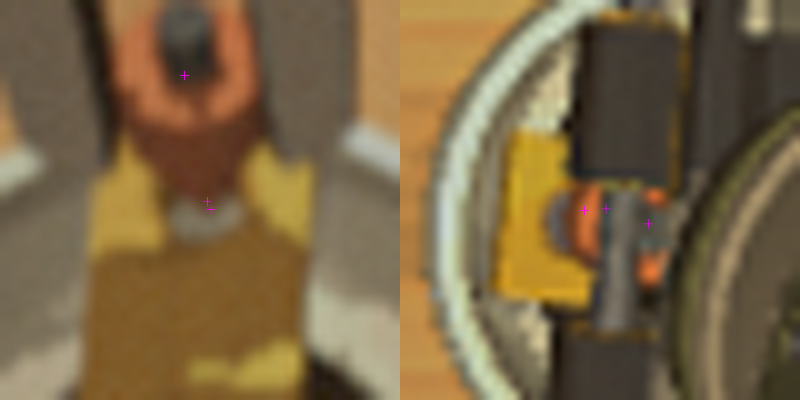

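Emit:
{"method": "servo_tool", "body": {
  "series": [255, 0, -0.5, -3, 0, 255, 0, 0, -3, 0, 255, 0, 0, 0, 0]
}}

```text
time_s: 12.6
tcp_pos: [0.4744, -0.1314, 0.049]
ee_rot: [[0.995, 0.042, 0.091], [-0.092, 0.014, 0.996], [0.04, -0.999, 0.017]]
force: [0.1, 1.2, -0.1]
grip_width: 0.0232
```

```bash
python3 lk.py h5
```

```text
12.7 [ 0.4745 -0.1315  0.0492] [ 0.042  0.013 -0.999] [-0.   1.2 -0.8] 0.0232
222 272
327 227
```

View pics/h5_s.png

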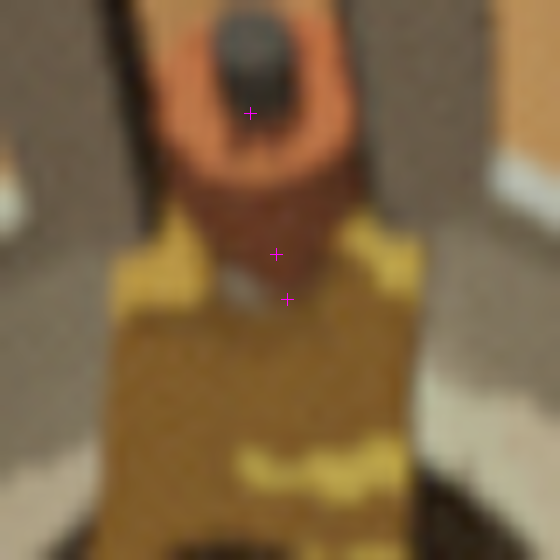

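Emit:
{"method": "servo_tool", "body": {
  "series": [255, -1, 0, -3, 0, 255, 0, 0, -3, 0, 255, 0, 0, 0, 0]
}}

```text
time_s: 13.0
tcp_pos: [0.4738, -0.1309, 0.0436]
ee_rot: [[0.995, 0.042, 0.091], [-0.092, 0.014, 0.996], [0.041, -0.999, 0.018]]
force: [-1.6, 1.9, 3.9]
grip_width: 0.0231
```

```bash
python3 lk.py h6
```

```text
13.1 [ 0.4739 -0.1309  0.0438] [ 0.042  0.014 -0.999] [-1.9  3.7  2.4] 0.0226
221 274
326 227
```

View pics/h6_s.png

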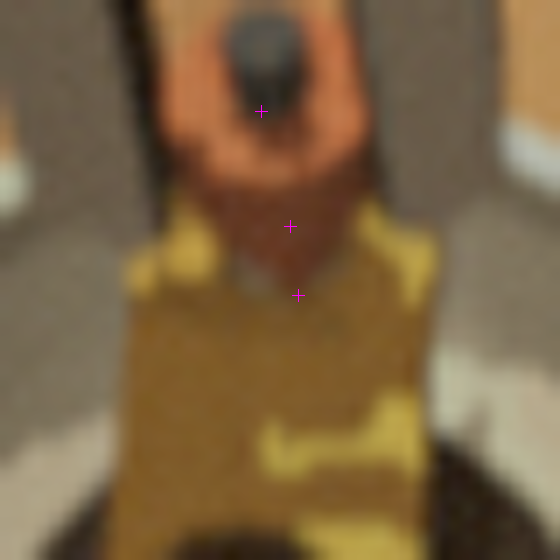

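Emit:
{"method": "servo_tool", "body": {
  "series": [255, -1, 2, 1, 0, 255, 0, 0, 0, 0]
}}

```text
time_s: 13.3
tcp_pos: [0.473, -0.1294, 0.0448]
ee_rot: [[0.995, 0.043, 0.091], [-0.092, 0.013, 0.996], [0.042, -0.999, 0.017]]
force: [-0.5, 0.7, -2.0]
grip_width: 0.0233
```

Emit:
{"method": "servo_tool", "body": {
  "series": [255, 0, 0, -2, 0, 255, 0, 0, -2, 0, 255, 0, 0, 0, 0]
}}

```text
time_s: 13.6
tcp_pos: [0.473, -0.1295, 0.0403]
ee_rot: [[0.995, 0.043, 0.091], [-0.092, 0.013, 0.996], [0.042, -0.999, 0.017]]
force: [0.3, 0.4, -0.6]
grip_width: 0.0232
```

Emit:
{"method": "servo_tool", "body": {
  "series": [255, 0, 0, -2, 0, 255, 0, 0, -2, 0, 255, 0, 0, 0, 0]
}}

```text
time_s: 13.9
tcp_pos: [0.473, -0.1294, 0.0357]
ee_rot: [[0.995, 0.043, 0.091], [-0.092, 0.013, 0.996], [0.042, -0.999, 0.017]]
force: [0.3, 1.0, -1.0]
grip_width: 0.023
```

```bash
python3 lk.py h7
```

```text
14.0 [ 0.473  -0.1295  0.0359] [ 0.043  0.013 -0.999] [ 0.1  0.4 -0.5] 0.0231
221 276
325 227
```

View pics/h7.png

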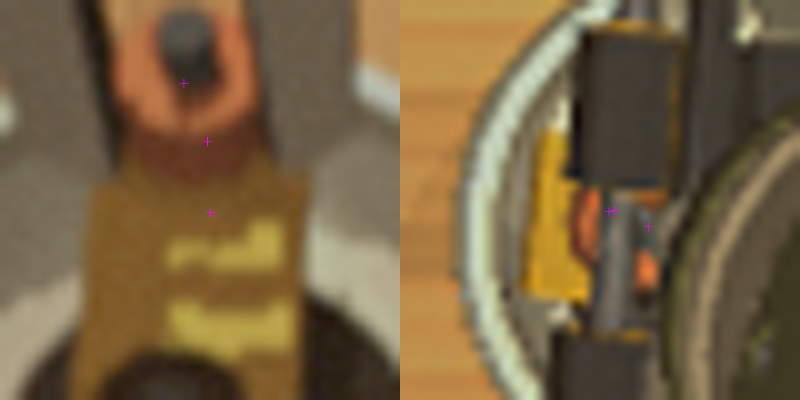

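Emit:
{"method": "servo_tool", "body": {
  "series": [255, 0, 0, -2, 0, 255, 0, 0, -1.5, 0, 255, 0, 0, 0, 0]
}}

```text
time_s: 14.3
tcp_pos: [0.4731, -0.1295, 0.0323]
ee_rot: [[0.995, 0.043, 0.091], [-0.092, 0.013, 0.996], [0.042, -0.999, 0.017]]
force: [-0.1, 0.8, -0.6]
grip_width: 0.0228
```

Emit:
{"method": "servo_tool", "body": {
  "series": [255, 0, 0, -1.5, 0, 255, 0, 0, 0, 0]
}}

```text
time_s: 14.5
tcp_pos: [0.4733, -0.1295, 0.0311]
ee_rot: [[0.995, 0.044, 0.091], [-0.092, 0.013, 0.996], [0.042, -0.999, 0.017]]
force: [-0.4, 1.3, 3.5]
grip_width: 0.0231
```

```bash
python3 lk.py h8
```

```text
14.6 [ 0.4733 -0.1295  0.0312] [ 0.044  0.013 -0.999] [-1.9  1.4  3.6] 0.0232
221 278
324 227
```

View pics/h8.png

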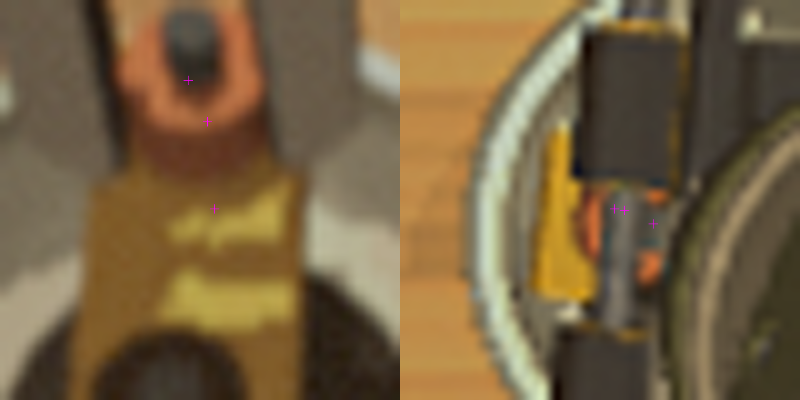

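Emit:
{"method": "servo_tool", "body": {
  "series": [200, 0, 0, 0, 0, 170, 0, 0, 0, 0, 140, 0, 0, 0, 0, 120, 0, 0, 0, 0, 120, 0, 0, 0, 0],
  "newtons": 10
}}

```text
time_s: 15.1
tcp_pos: [0.4735, -0.1302, 0.0312]
ee_rot: [[0.995, 0.044, 0.091], [-0.092, 0.012, 0.996], [0.043, -0.999, 0.016]]
force: [-0.1, 0.7, 0.4]
grip_width: 0.0477
```

Emit:
{"method": "servo_tool", "body": {
  "series": [120, 0, 0, 8, 0, 120, 0, 0, 14, 0, 120, 0, 0, 20, 0, 120, 0, 0, 20, 0, 120, 0, 0, 5, 0]
}}

```text
time_s: 15.6
tcp_pos: [0.4728, -0.13, 0.1031]
ee_rot: [[0.995, 0.043, 0.091], [-0.092, 0.012, 0.996], [0.042, -0.999, 0.016]]
force: [0.3, -0.3, -0.9]
grip_width: 0.0494
```

```bash
python3 look.py i1 60 '[[.4735,-.1285,.0785]]'
```

```text
15.7 [ 0.4723 -0.1298  0.1014] [ 0.041 -0.999  0.016] -5.28 0.0492 [-0.05  0.54 -0.54]
208 250 6.583333333333333
322 219 6.583333333333333
```

View pics/i1.png

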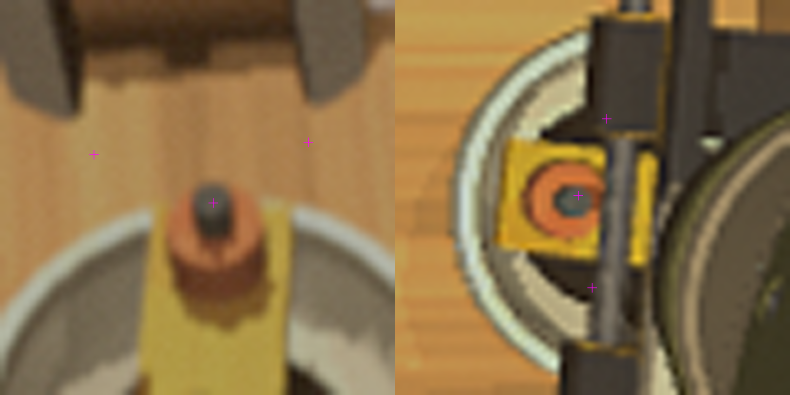

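Emit:
{"method": "servo_tool", "body": {
  "series": [255, 1, 2, -6, 0, 255, 0, 0, -6, 0, 255, 0, 0, -6, 0, 255, 0, 0, -4, 0, 255, 0, 0, 0, 0],
  "newtons": 20
}}

```text
time_s: 16.2
tcp_pos: [0.4704, -0.1264, 0.0731]
ee_rot: [[0.995, 0.036, 0.091], [-0.092, 0.015, 0.996], [0.035, -0.999, 0.018]]
force: [0.3, 0.5, 0.1]
grip_width: 0.0139
```

```bash
python3 look.py i2 50 '[t0 for t0 in [[.4732,-.1268,.0785]]]'
```

```text
16.3 [ 0.4709 -0.1266  0.074 ] [ 0.036 -0.999  0.018] -5.28 0.0058 [ 0.75 -0.05 -0.19]
213 264 7.9
322 224 7.9
```

View pics/i2.png

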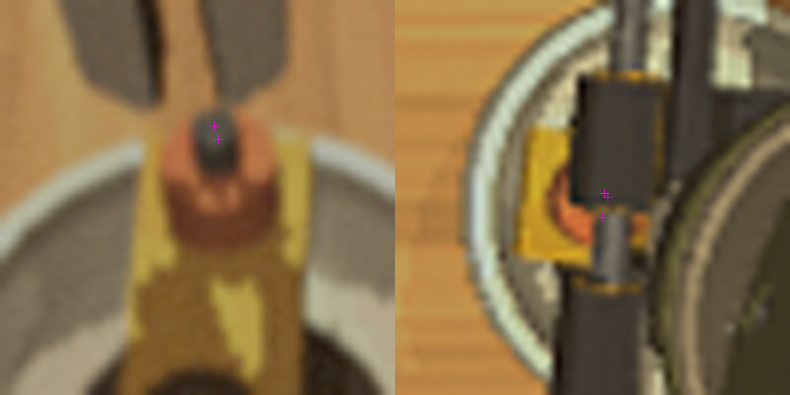

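Emit:
{"method": "servo_tool", "body": {
  "series": [255, 2.5, 0, 0, 0, 255, 0, 0, 0, 0, 255, 0, 0, 0, 0]
}}

```text
time_s: 16.6
tcp_pos: [0.4742, -0.1268, 0.0746]
ee_rot: [[0.995, 0.038, 0.091], [-0.092, 0.014, 0.996], [0.037, -0.999, 0.017]]
force: [-0.5, 0.4, -0.3]
grip_width: 0.0004
```

```bash
python3 look.py i3 40 '[t0 for t0 in [[.4732,-.1268,.0785]]]'
```

```text
16.7 [ 0.4741 -0.1269  0.0746] [ 0.037 -0.999  0.017] -5.29 0.0006 [-0.37 -0.19 -0.26]
220 268 9.875
328 227 9.875
```

View pics/i3.png

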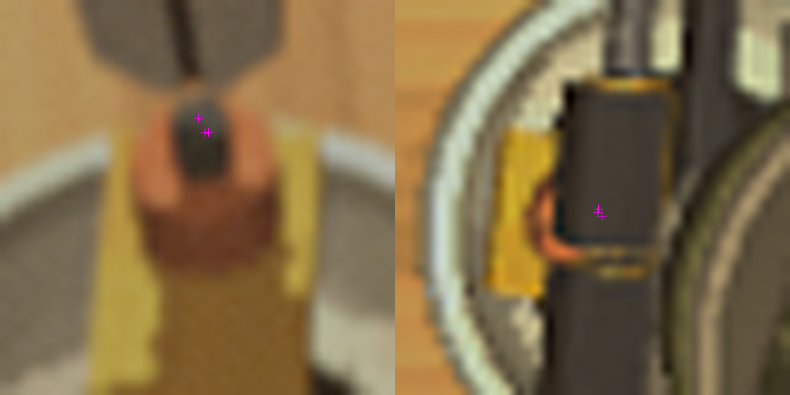

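Emit:
{"method": "servo_tool", "body": {
  "series": [255, 0, -1.5, -4, 0, 255, 0, 0, -4, 0, 255, 0, 0, 0, 0]
}}

```text
time_s: 17.0
tcp_pos: [0.4743, -0.1286, 0.0662]
ee_rot: [[0.995, 0.039, 0.091], [-0.092, 0.014, 0.996], [0.037, -0.999, 0.017]]
force: [-0.0, -0.0, 0.6]
grip_width: 0.0007
```

```bash
python3 - <<'E'
from h import *
S=manip.read_camera('side')
s=manip.state();t=s['tcp_pos'];print(t.round(4),s['force'])
crop(S,proj(S,t+[0,0,.01]),28,'pics/i4.png',[])
E
```

```text
[ 0.4744 -0.1286  0.0664] [ 0.20994988  0.60171424 -0.17768395]
```

View pics/i4.png

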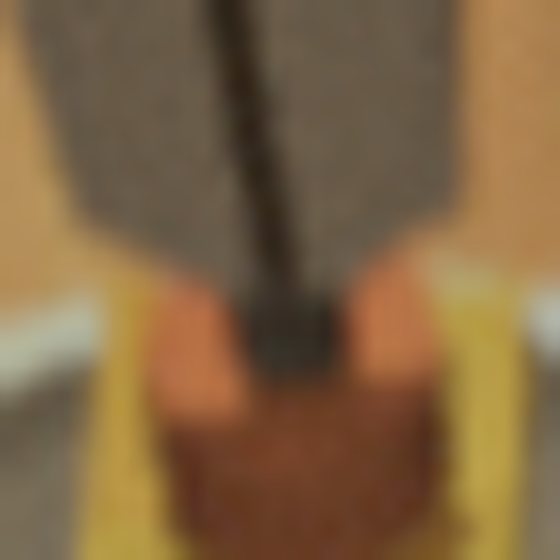

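Emit:
{"method": "servo_tool", "body": {
  "series": [255, 0, 0, -2, 0, 255, 0, 0, -2, 0]
}}

```text
time_s: 17.25
tcp_pos: [0.4745, -0.1287, 0.0624]
ee_rot: [[0.995, 0.039, 0.092], [-0.092, 0.013, 0.996], [0.038, -0.999, 0.017]]
force: [0.1, 0.2, 0.5]
grip_width: 0.0004
```

Emit:
{"method": "servo_tool", "body": {
  "series": [255, 0, 0, -2, 0, 255, 0, 0, -2, 0]
}}

```text
time_s: 17.45
tcp_pos: [0.4746, -0.1287, 0.0581]
ee_rot: [[0.995, 0.039, 0.092], [-0.092, 0.013, 0.996], [0.038, -0.999, 0.017]]
force: [0.2, 0.4, 0.4]
grip_width: 0.0004
```

Emit:
{"method": "servo_tool", "body": {
  "series": [255, 0, 0, -1.5, 0]
}}

```text
time_s: 17.55
tcp_pos: [0.4745, -0.1287, 0.0564]
ee_rot: [[0.995, 0.039, 0.091], [-0.092, 0.013, 0.996], [0.038, -0.999, 0.017]]
force: [-0.1, 0.1, 0.2]
grip_width: 0.0006
```

Emit:
{"method": "servo_tool", "body": {
  "series": [255, 0, 0, -1.5, 0, 255, 0, 0, -1.5, 0]
}}

```text
time_s: 17.75
tcp_pos: [0.4746, -0.1287, 0.0533]
ee_rot: [[0.995, 0.039, 0.091], [-0.092, 0.013, 0.996], [0.038, -0.999, 0.017]]
force: [-1.0, 0.6, 4.4]
grip_width: 0.0002
```

Emit:
{"method": "servo_tool", "body": {
  "series": [255, 0, 0, -1.5, 0]
}}

```text
time_s: 17.85
tcp_pos: [0.4748, -0.1288, 0.052]
ee_rot: [[0.995, 0.04, 0.091], [-0.092, 0.013, 0.996], [0.038, -0.999, 0.017]]
force: [-0.9, 0.9, 4.0]
grip_width: 0.0006
```

```bash
python3 - <<'E'
from h import *
S=manip.read_camera('side')
s=manip.state();t=s['tcp_pos'];print(s['time_s'],t.round(4),s['force'])
crop(S,proj(S,t+[0,0,.015]),28,'pics/i5.png',[])
E
```

```text
17.9 [ 0.4747 -0.1287  0.0518] [-1.39874555  0.41792418  3.96833484]
```

View pics/i5.png

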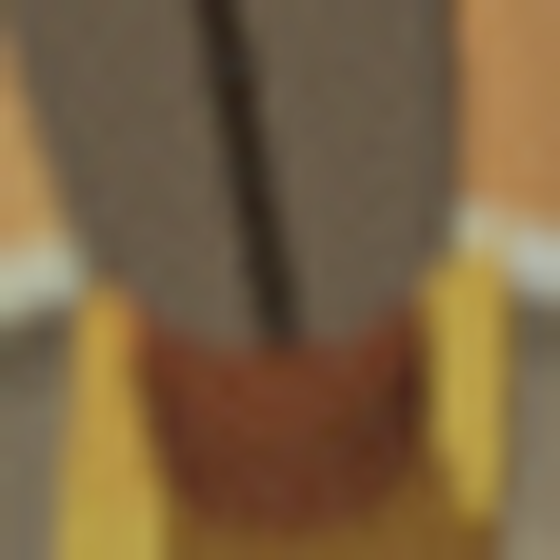

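Emit:
{"method": "servo_tool", "body": {
  "series": [255, 0, 0, -1.5, 0, 255, 0, 0, -1.5, 0]
}}

```text
time_s: 18.1
tcp_pos: [0.475, -0.1288, 0.0493]
ee_rot: [[0.995, 0.04, 0.091], [-0.092, 0.013, 0.996], [0.039, -0.999, 0.017]]
force: [-1.8, 0.8, 5.1]
grip_width: 0.0004
```

Emit:
{"method": "servo_tool", "body": {
  "series": [255, 0, 0, -1.5, 0, 255, 0, 0, -1.5, 0]
}}

```text
time_s: 18.3
tcp_pos: [0.4755, -0.129, 0.047]
ee_rot: [[0.995, 0.041, 0.091], [-0.092, 0.013, 0.996], [0.04, -0.999, 0.016]]
force: [-2.7, 1.2, 11.1]
grip_width: 0.0005
```

Emit:
{"method": "servo_tool", "body": {
  "series": [255, 0, 0, -1.5, 0]
}}

```text
time_s: 18.4
tcp_pos: [0.4759, -0.1292, 0.0462]
ee_rot: [[0.995, 0.042, 0.091], [-0.092, 0.012, 0.996], [0.04, -0.999, 0.016]]
force: [-4.2, 1.1, 10.5]
grip_width: 0.0004
```

Emit:
{"method": "servo_tool", "body": {
  "series": [255, -0.6, 0.2, -1.5, 0, 255, -0.4, 0.1, -1.5, 0]
}}

```text
time_s: 18.6
tcp_pos: [0.476, -0.1291, 0.0448]
ee_rot: [[0.995, 0.044, 0.091], [-0.092, 0.012, 0.996], [0.042, -0.999, 0.016]]
force: [-4.1, 1.4, 9.8]
grip_width: 0.0004
```

Emit:
{"method": "servo_tool", "body": {
  "series": [255, -0.4, 0, -1.5, 0, 255, -0.4, 0, -1.5, 0]
}}

```text
time_s: 18.8
tcp_pos: [0.4759, -0.1292, 0.0433]
ee_rot: [[0.995, 0.045, 0.091], [-0.092, 0.012, 0.996], [0.044, -0.999, 0.016]]
force: [-2.7, 2.4, 10.2]
grip_width: 0.0002
```

Emit:
{"method": "servo_tool", "body": {
  "series": [255, -0.4, 0, -1.5, 0]
}}

```text
time_s: 18.9
tcp_pos: [0.4759, -0.1292, 0.0424]
ee_rot: [[0.995, 0.046, 0.091], [-0.091, 0.012, 0.996], [0.045, -0.999, 0.016]]
force: [-4.8, 1.6, 10.6]
grip_width: 0.0005
```

Emit:
{"method": "servo_tool", "body": {
  "series": [255, -0.5, 0, -1.5, 0, 255, -0.5, 0, -1.5, 0]
}}

```text
time_s: 19.1
tcp_pos: [0.4758, -0.1292, 0.041]
ee_rot: [[0.995, 0.048, 0.091], [-0.091, 0.012, 0.996], [0.046, -0.999, 0.016]]
force: [-3.1, 2.6, 11.0]
grip_width: 0.0004
```

Emit:
{"method": "servo_tool", "body": {
  "series": [255, -0.5, 0, -1.5, 0, 255, -0.5, 0, -1.5, 0]
}}

```text
time_s: 19.3
tcp_pos: [0.4758, -0.1292, 0.0395]
ee_rot: [[0.995, 0.049, 0.09], [-0.091, 0.011, 0.996], [0.048, -0.999, 0.016]]
force: [-3.0, 1.0, 10.1]
grip_width: 0.0007
```

Emit:
{"method": "servo_tool", "body": {
  "series": [255, -0.5, 0, -1.5, 0]
}}

```text
time_s: 19.4
tcp_pos: [0.4758, -0.1291, 0.0388]
ee_rot: [[0.995, 0.05, 0.09], [-0.091, 0.011, 0.996], [0.049, -0.999, 0.016]]
force: [-3.6, 2.5, 9.9]
grip_width: 0.0005
```

```bash
python3 - <<'E'
from h import *
S=manip.read_camera('side')
s=manip.state();t=s['tcp_pos'];print(s['time_s'],t.round(4),s['force'],s['ee_rot'][2])
crop(S,proj(S,t+[0,0,.02]),28,'pics/i6.png',[])
E
```

```text
19.45 [ 0.4758 -0.1291  0.0387] [-2.30956078  2.24238718  9.15317327] [ 0.0491021  -0.9986651   0.01603096]
```

View pics/i6.png

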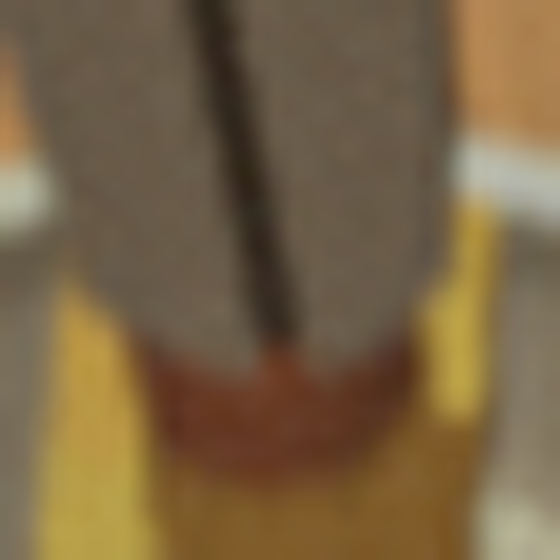

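Emit:
{"method": "servo_tool", "body": {
  "series": [255, -0.3, 0, -1.5, 0]
}}

```text
time_s: 19.55
tcp_pos: [0.4758, -0.1291, 0.038]
ee_rot: [[0.995, 0.051, 0.09], [-0.091, 0.011, 0.996], [0.05, -0.999, 0.016]]
force: [-3.7, 2.4, 10.0]
grip_width: 0.0006
```

Emit:
{"method": "servo_tool", "body": {
  "series": [255, -0.3, 0, -1.5, 0]
}}

```text
time_s: 19.65
tcp_pos: [0.4762, -0.1292, 0.0376]
ee_rot: [[0.995, 0.052, 0.09], [-0.091, 0.011, 0.996], [0.051, -0.999, 0.016]]
force: [-5.1, 2.1, 16.4]
grip_width: 0.0008
```

Emit:
{"method": "servo_tool", "body": {
  "series": [255, -0.3, 0, -1.4, 0]
}}

```text
time_s: 19.75
tcp_pos: [0.4766, -0.1293, 0.0375]
ee_rot: [[0.995, 0.053, 0.09], [-0.091, 0.011, 0.996], [0.052, -0.999, 0.016]]
force: [-6.7, 2.8, 17.2]
grip_width: 0.0001
```

```bash
python3 - <<'E'
from h import *
for i in range(30):
    manip.read_camera('side'); s=manip.state()
    print(round(s['time_s'],2),s['force'].round(1),s['tcp_pos'].round(4)) if i%3==0 else 0
    if not 14<s['force'][2]<22: print('out',s['force']); break
E
```

```text
19.8 [-6.7  1.8 15.4] [ 0.4765 -0.1293  0.0375]
19.95 [-5.9  2.6 15.3] [ 0.4765 -0.1293  0.0376]
20.1 [-6.3  2.5 16. ] [ 0.4765 -0.1293  0.0376]
20.25 [-6.4  2.9 15.8] [ 0.4765 -0.1293  0.0376]
20.4 [-6.5  2.1 16.1] [ 0.4765 -0.1293  0.0376]
20.55 [-6.2  3.5 15.9] [ 0.4765 -0.1293  0.0376]
20.7 [-6.1  3.2 15.7] [ 0.4765 -0.1293  0.0376]
20.85 [-6.2  2.4 15.3] [ 0.4765 -0.1293  0.0376]
21.0 [-6.6  2.7 16.3] [ 0.4765 -0.1292  0.0375]
21.15 [-6.3  3.1 15.4] [ 0.4765 -0.1293  0.0376]
```

Emit:
{"method": "servo_tool", "body": {
  "series": [255, -0.5, 0, -1.6, 0]
}}

```text
time_s: 21.35
tcp_pos: [0.4767, -0.1293, 0.0375]
ee_rot: [[0.994, 0.054, 0.09], [-0.091, 0.011, 0.996], [0.053, -0.998, 0.016]]
force: [-7.1, 2.9, 18.6]
grip_width: 0.0001
```

```bash
python3 - <<'E'
from h import *
for i in range(28):
    S=manip.read_camera('side'); s=manip.state()
    print(round(s['time_s'],2),s['force'].round(1),s['tcp_pos'].round(4)) if i%4==0 else 0
    if not 14<s['force'][2]<22.5: print('out',s['force']); break
crop(S,proj(S,s['tcp_pos']+[0,0,.02]),28,'pics/j.png',[])
E
```

```text
21.4 [-6.8  2.6 17.5] [ 0.4767 -0.1293  0.0375]
21.6 [-7.2  3.  16.9] [ 0.4766 -0.1293  0.0375]
21.8 [-6.9  2.7 16.9] [ 0.4767 -0.1293  0.0375]
22.0 [-7.3  3.4 17.4] [ 0.4767 -0.1293  0.0375]
22.2 [-7.5  2.9 18.1] [ 0.4767 -0.1293  0.0375]
22.4 [-6.2  2.9 16.9] [ 0.4767 -0.1293  0.0376]
22.6 [-7.4  2.9 17.5] [ 0.4767 -0.1293  0.0375]
```

View pics/j.png

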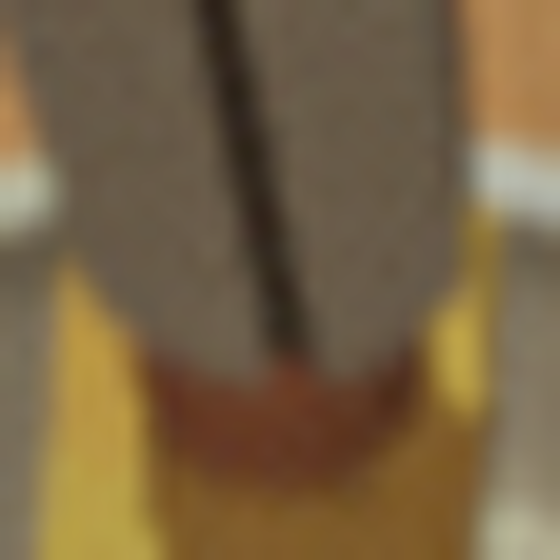

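Held. The tips are still over the rivet. Now lift away slowly, move clear and open.

Emit:
{"method": "servo_tool", "body": {
  "series": [255, -0.5, 0, 1.5, 0, 255, 0, 0, 3, 0, 255, 0, 0, 5, 0, 255, 0, 0, 8, 0, 255, 0, 0, 12, 0]
}}

```text
time_s: 23.25
tcp_pos: [0.4747, -0.1285, 0.0667]
ee_rot: [[0.995, 0.051, 0.09], [-0.091, 0.012, 0.996], [0.05, -0.999, 0.017]]
force: [-0.3, 0.1, 0.6]
grip_width: 0.0002
```

Emit:
{"method": "servo_tool", "body": {
  "series": [255, 0, 0, 20, 0, 255, 0, 0, 30, 0, 200, 0, -20, 30, 0, 100, 0, -30, 20, 0, 60, 0, -30, 5, 0]
}}

```text
time_s: 23.75
tcp_pos: [0.4746, -0.2077, 0.1803]
ee_rot: [[0.995, 0.053, 0.085], [-0.085, 0.012, 0.996], [0.052, -0.999, 0.016]]
force: [0.2, -0.0, 0.1]
grip_width: 0.0201
```

Emit:
{"method": "servo_tool", "body": {
  "series": [0, 0, -40, 0, 0, 0, 0, -40, 0, 0, 0, 0, -40, 0, 0, 0, 0, -20, 0, 0, 0, 0, 0, 0, 0]
}}

```text
time_s: 24.25
tcp_pos: [0.4753, -0.3582, 0.1884]
ee_rot: [[0.994, 0.061, 0.087], [-0.087, 0.004, 0.996], [0.061, -0.998, 0.01]]
force: [-0.3, 0.1, -0.6]
grip_width: 0.0601
```

```bash
python3 - <<'E'
from h import *
S=manip.read_camera('side');T=manip.read_camera('top');s=manip.state();print(s['time_s'],s['tcp_pos'],s['grip_width'],s['force'])
cv2.imwrite('pics/k0.png',np.hstack([S['img'],T['img']])[::1,:,::-1][:, :560])
o=[crop(p,proj(p,[.473,-.128,.06]),40,'/tmp/t.png')[0] for p in(S,T)]
cv2.imwrite('pics/k.png',cv2.resize(np.hstack(o),(800,400)))
for p in (S,T):
    for n in ('pin_top','rivet_mid'): print(n,[(np.round(r['location'],1).tolist(),round(r['p'],2)) for r in manip.pinpoint(n,p)], proj(p,[.4732,-.1268,.0685 if n=='pin_top' else .060]).round(1))
E
```

```text
24.35 [ 0.47578259 -0.35572086  0.18826079] 0.06802514134230779 [ 0.60136908 -0.12301677 -0.38648933]
pin_top [] [240.1 283.3]
rivet_mid [] [240.5 286.5]
pin_top [([349.0, 249.2], 0.62), ([152.6, 287.5], 0.4)] [347.4 248.2]
rivet_mid [([156.4, 286.5], 0.53), ([346.9, 247.9], 0.51)] [346.5 248. ]
```

View pics/k.png

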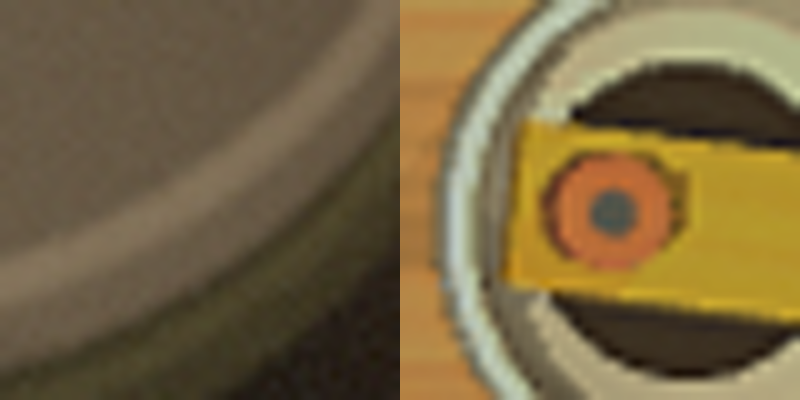

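View pics/k0.png

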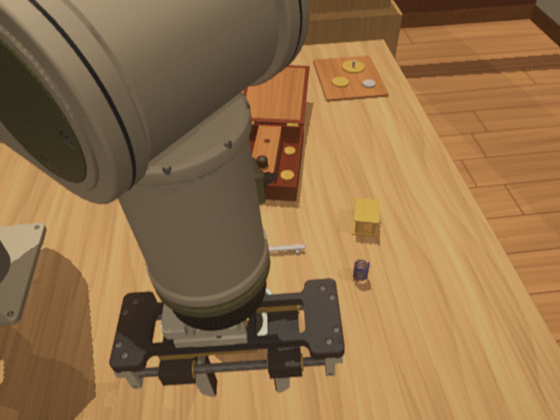

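Emit:
{"method": "servo_tool", "body": {
  "series": [0, -20, -20, 0, 0, 0, -35, -30, 0, 0, 0, -35, -30, 0, 0, 0, -35, -30, 0, 0, 0, -35, -30, 0, 0]
}}

```text
time_s: 25.05
tcp_pos: [0.3183, -0.4883, 0.1891]
ee_rot: [[0.996, 0.064, 0.065], [-0.065, 0.007, 0.998], [0.063, -0.998, 0.011]]
force: [-0.0, -0.6, -0.3]
grip_width: 0.0929
```

Emit:
{"method": "servo_tool", "body": {
  "series": [0, -30, -20, 0, 0, 0, -20, -10, 0, 0, 0, -10, -5, 0, 0, 0, 0, 0, 0, 0]
}}

```text
time_s: 25.45
tcp_pos: [0.2535, -0.5248, 0.1896]
ee_rot: [[0.996, 0.063, 0.066], [-0.067, 0.006, 0.998], [0.063, -0.998, 0.01]]
force: [0.2, 0.1, -0.5]
grip_width: 0.0931
```

```bash
python3 - <<'E'
from h import *
S=manip.read_camera('side');T=manip.read_camera('top');s=manip.state();print(s['time_s'],s['tcp_pos'],s['grip_width'],s['force'])
cv2.imwrite('pics/l0.png',S['img'][:,:,::-1])
o=[crop(p,proj(p,[.473,-.128,.06]),40,'/tmp/t.png')[0] for p in(S,T)]
cv2.imwrite('pics/l.png',cv2.resize(np.hstack(o),(800,400)))
E
```

```text
25.55 [ 0.25497465 -0.52414168  0.18965806] 0.09303908103143547 [ 0.58067073 -0.09210755  0.47587162]
```

View pics/l.png

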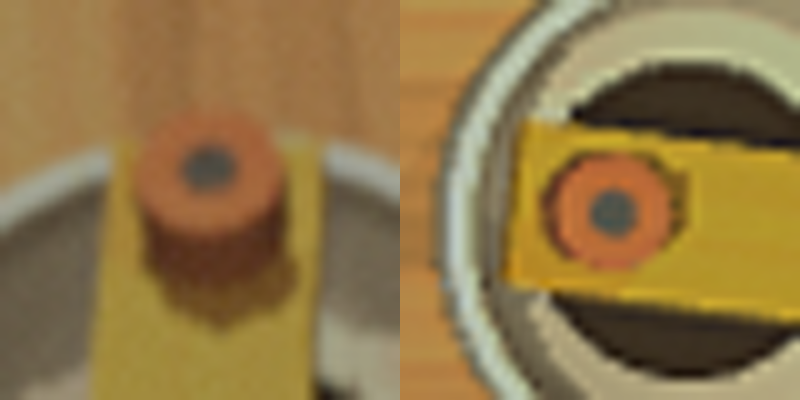

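View pics/l0.png

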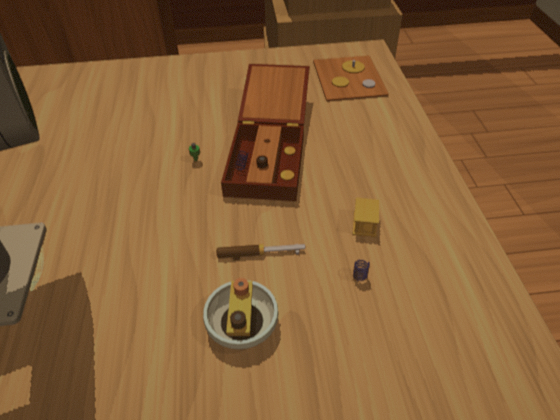

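```bash
python3 - <<'E'
from h import *
S=manip.read_camera('side')
u=proj(S,[.473,-.128,.06]);w=30;k=20
x,y=int(u[0]-15),int(u[1]-15)
a=cv2.resize(S['img'][y:y+w,x:x+w,::-1],None,fx=k,fy=k,interpolation=cv2.INTER_CUBIC)
c=atz(S,[221+0,0],.068) if 0 else np.array([.4740,-.1262])
for z,r in((.052,.012),(.068,.012),(.0685,.005)):
    P=[((proj(S,[c[0]+r*np.cos(q),c[1]+r*np.sin(q),z])-[x,y]+.5)*k) for q in np.linspace(0,6.283,60)]
    cv2.polylines(a,[np.int32(P)],True,(255,0,255),1)
cv2.imwrite('pics/m.png',a)
E
```

```text
(no output)
```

View pics/m.png

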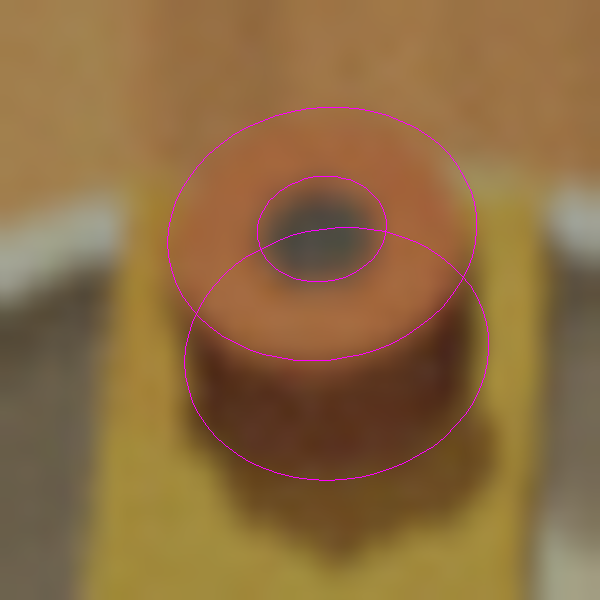

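```bash
python3 -c "
from rig import manip
print(manip.job_done()); print(manip.state()['time_s'])"
```

```text
the job is handed in; nothing more can be done
None
the job is handed in; nothing more can be done
```

The rivet is home in the strap's empty hole with its pin pressed flush, and the job was handed in at about 25.6 s. I took the copper rivet with the standing pin from the rack, seated it and let go. I then pressed the pin with the closed fingertips: the anvil came about 6.5 mm down, and the pin went in at about 10 N. I held it at about 16 N for 1.5 s, then at about 17.5 N for 1.4 s. The highest vertical force I read was 18.6 N.

**Last checks:**
- Both views show the rivet upright and the collar on the strap, to about 1 mm. The pin is flush.
- The gripper is open and well clear.
- By eye, the used rivet, burnisher, spring, movement and green look-alike are where they were.

**What disagreed:**
- The fingertips ended 20–25 mm behind the reported TCP, so I found heights by small steps and by force.
- The two cameras differed by about 3 mm in x.
- The tool drifted to about 3° of tilt. That gave about 7 N of side force during the press, but the rivet still stands upright.
- I shifted y too far on the first try at the hole and touched its chamfer with about 4 N. I corrected that before going in.

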